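# Load the heel-lift shuttle and slide it round the bent rod to the lamp

## Task

Draw the empty blue shuttle back round the bent rod to the loading stop, then layer all the cork heel lifts that are on the bench into one stack centred on its round plate and set the steel weight centred on top of them. Then slide the loaded shuttle round the bend until it is fully home against the stop at the lamp, with the stack still flat and centred under the weight, and let go. Leave the green shoe last, the hammer and the jar where they are.

Things in the scene. Friction and masses are not known exactly. Their poses are not given: they have to be found in the camera images.
- jig: fixed jig, placed anew each run: a bent steel rod, 12 mm thick, axis 30 mm above the bench, bend radius 200 mm, with a brass stop collar (38 mm across, top at 49 mm) on a 44 mm high green foot at either end, and a lamp. Origin: centre of the bend, on the bench, z up. From above, counter-clockwise from its x axis, the plate's middle is at -30 deg at the loading stop, +60 deg at the lamp stop
- load_point (a point): point on the bench, 200 mm from the jig's origin at -30 degrees, above which the middle of the shuttle's plate stands when the shuttle rests against the loading stop (the stop away from the lamp)
- lamp_point (a point): point on the bench, 200 mm from the jig's origin at +60 degrees, above which the middle of the shuttle's plate stands when the shuttle is home against the lamp stop. A white upright lamp panel, 150 mm wide, 80 to 180 mm above the bench, stands about 115 mm beyond it
- shuttle: blue bored block, 90 x 100 x 52 mm, 0.45 kg, threaded on the bent rod (2 to 3 mm play), sliding on the bench, with a round plate and a red handle. Origin under the plate's middle, on the bench; x along the rod to the lamp stop (its angle about the jig's origin + 90 deg), y to the centre of the bend, z up. Starts empty near +38 deg. Slides with a few N; binds if pulled without turning with the bend
- plate (a point): middle of the upper face of the shuttle's round aluminium plate (100 mm in diameter), 58 mm above the bench, marked by a thin ring 68 mm in diameter; axes as the shuttle's
- handle (a point): top of the shuttle's red handle, 120 mm above the bench, 95 mm behind the plate's middle (at x = -95 mm, y = 0 of the shuttle). The handle is an upright bar 36 mm along the shuttle's x, 18 mm thick along its y, free from 64 to 120 mm above the bench: pinch it across y from above
- lift1: round cork heel lift with a brown band, flat disc 60 mm in diameter and 16 mm thick, 60 g, alike on both faces (either may be up); origin at the disc's middle, z along its thickness. Three or all four are present; an absent one reads None from the start. Lies flat on the bench at the start
- lift2: round cork heel lift with a brown band, flat disc 60 mm in diameter and 16 mm thick, 60 g, alike on both faces (either may be up); origin at the disc's middle, z along its thickness. Three or all four are present; an absent one reads None from the start. Lies flat on the bench at the start
- lift3: round cork heel lift with a brown band, flat disc 60 mm in diameter and 16 mm thick, 60 g, alike on both faces (either may be up); origin at the disc's middle, z along its thickness. Three or all four are present; an absent one reads None from the start. Lies flat on the bench at the start
- lift4: round cork heel lift with a brown band, flat disc 60 mm in diameter and 16 mm thick, 60 g, alike on both faces (either may be up); origin at the disc's middle, z along its thickness. Three or all four are present; an absent one reads None from the start. Lies flat on the bench at the start
- weight: plain steel weight with a red band: a disc 58 mm in diameter and 22 mm thick, 0.45 kg, alike on both faces (either may be up); origin at the disc's middle, z along its thickness
- last: bystander: green shoe last with a grey felt sole, 220 mm long, 80 mm wide, 96 mm high; origin at its underside, x towards the toe
- hammer: bystander: hammer lying on the bench, about 0.25 m long, along its x axis
- jar: bystander: jar with a yellow lid, 64 mm in diameter, 100 mm high; origin under its middle
Mind the look-alikes: they are no part of the job. Several things have the shape of the shuttle; the one meant has the colours described above.

How it is judged:
By the outcome, as a careful person would: the job done as asked, in the order asked, and still so for the second after the job is handed in, with the robot touching nothing.
Of lift1, lift2, lift3, lift4 only 3 to 4 are there at a start; the rules pass over those that are not, and their reading is None.
At some moment in a run one of lift1, lift2, lift3, lift4, weight may be knocked a few centimetres aside while the robot is not near it.
Once in a run the grip may slacken for a moment while it holds something.
It also fails if it takes over 210 s, if anything falls off the work surface, if the arm or the gripper's body presses on something with over 40 N, if the wrist force passes 120 N, or if a joint passes its speed limit or range.

## Robot

A 6-joint arm with a two-finger parallel gripper is mounted at the origin on the work surface. World frame = base frame: x ahead of the robot, y to its left, z up, the work surface at z = 0. Lengths are in m, angles in rad, forces in N, time in s.
With the tool pointing down it reaches from about 0.325 to 0.85 m from the base axis. Payload 4.4 kg.
Tool frame: the origin (TCP) lies midway between the tips of the shut fingers; the grasp point (between the pads) lies 19 mm behind it; z points along the fingers, y is the line along which they close (so a half turn about z gives the same grasp; the last joint's range is limited). The gripper opens to 94 mm and grips with 3 to 60 N. Pads are 16 mm wide; open, the fingers measure 119 mm over their backs; the gripper's body (75 mm by 177 mm) begins 78 mm behind the grasp point.
Start: joints at [1.06, 0.207, 1.542, -0, 1.393, -0.15], TCP at [0.202, 0.538, 0.205] pointing down, gripper open.
Joint ranges: [-2.73, 2.73], [-0.86, 2.22], [0.23, 2.46], [-1.11, 4.25], [0.08, 2.63], [-2.82, 2.82]. Speed limits (rad/s): [2.79, 2.79, 3.14, 3.14, 3.14, 3.14].

## Interface

Orientations are given as [roll, pitch, yaw] about the fixed x, y, z axes, in that order (R = Rz(yaw) Ry(pitch) Rx(roll)).
In Python, from bench import r, eyes gives the robot as it stands.
- The arm moves only by the tool servo_tool, never from a script. Its argument "rows" is a list of rows, each an object of numbers: "dx", "dy", "dz": the shift along the tool's x, y, z in m; "wx", "wy", "wz": the turn, a rotation vector about the tool's x, y, z in degrees; "hand": the closure, from 0 (fully open) to 1 (shut). A call has 1 to 12 rows; each row shifts and turns the commanded pose from where the row before left it, along the tool's axes as they then stand; what a row does not reach is not made up. A row lasts 1/12 s, in which the tool goes at most 41.7 mm and 7.16 degrees, less where a joint would pass 70% of its speed; a pose out of reach is approached as far as the arm can. A call with a gripper value outside its range is refused whole. The fingers move at their own pace and stop on an object; "grip_force" is the grip in N (left out, the last holds). Time passes only in rows, so rows that do not move let the fingers close. It gives the time, the measured TCP pose, the force, the opening and the grip force at its end, in the units of the state.
- r.sense(): the state, without advancing time (a new reading comes with each control period).
- eyes.get_image(name): name is "side" or "top"; returns (picture, depth): 400x640x3 uint8, red, green, blue; 400x640 float32, m along the optical axis (not along the pixel's ray), 0 where there is no reading.
- eyes.get_calibration(name): a dict with "vertical_fov" (degrees; the focal length in pixels is half the picture's height over the tangent of half this angle, whatever the lens; pixels are square), "cx", "cy" (the principal point, pixels), "k1" (the pictures are not rectified: a ray, as slopes to the right and down, at radius r is drawn at 1 + k1 r^2 times it, then the intrinsics apply), "camera_from_world" (4x4, takes a point from world to camera coordinates). Camera axes: x right, y up, looking along -z (the intrinsics and any distortion apply to the point x, -y, -z); pixel columns grow to the right and rows downward; lengths in m; the calibration is good to about 2 mm. A picture is of the moment at which its call begins. get_calibration takes no time and is no camera call.
- r.close_job(): hands the job in; it is judged then, once.
The state is a dict: "t": time; "qpos": joint angles; "qd": joint speeds; "joint_torque": joint torques, N m; "ee_pos": TCP position; "tcp_rot": TCP orientation; "contact_force": force on the tool from outside, world axes, zero at the start; "moment": the same for the moment, N m; "finger_gap": finger opening in m; "grip_force": force on a finger pad.
Only numpy, scipy, OpenCV 4.12 (cv2) and the standard library are available. Lean on these libraries where they do the work, as an engineer would, in place of code of your own. Each camera call takes 0.05 s, during which the arm holds its last target. There are 200 camera calls.

## Working session

There is one attempt and no reset: what is moved stays moved. The work goes in short steps, Python scripts to look and compute and a tool call to move; the robot and the scene stay as the last step left them, time stands still between calls to the robot, and variables do not carry over. Pictures are saved under pics/ and viewed, at most 14 in all, crops included, and the job is handed in when it is done.

Besides the shell and the picture viewer there is one more tool, called after "Request:" by a JSON object that holds its "name" and its "arguments", one argument or row to a line. servo_tool: Moves the arm, as the interface text tells. Its arguments: {"type":"object","properties":{"rows":{"type":"array","items":{"type":"object","properties":{"dx":{"type":"number"},"dy":{"type":"number"},"dz":{"type":"number"},"wx":{"type":"number"},"wy":{"type":"number"},"wz":{"type":"number"},"hand":{"type":"number"}}}},"grip_force":{"type":"number"}},"required":["rows"]}

```bash
ls; mkdir -p pics
cat > h.py <<'E'
import numpy as np, cv2
from bench import r, eyes
def grab(n):
    im,d=eyes.get_image(n); return im,d,eyes.get_calibration(n)
def K(c,shape=(400,640)):
    f=200/np.tan(np.radians(c["vertical_fov"])/2); return f
def ray(c,u,v):
    f=K(c); x=np.atleast_1d((np.asarray(u,float)-c["cx"])/f); y=np.atleast_1d((np.asarray(v,float)-c["cy"])/f)
    a,b=x.copy(),y.copy()
    for _ in range(20):
        s=1+c["k1"]*(a*a+b*b); a,b=x/s,y/s
    return a,b
def onplane(c,u,v,z):
    a,b=ray(c,u,v); M=np.linalg.inv(np.array(c["camera_from_world"]))
    d=np.stack([a,-b,-np.ones_like(a)],-1)@M[:3,:3].T; o=M[:3,3]
    t=(z-o[2])/d[:,2]; return o+t[:,None]*d
def cloud(c,d):
    v,u=np.mgrid[:d.shape[0],:d.shape[1]]; a,b=ray(c,u.ravel(),v.ravel()); z=d.ravel()
    M=np.linalg.inv(np.array(c["camera_from_world"]))
    P=np.stack([a*z,-b*z,-z],-1)@M[:3,:3].T+M[:3,3]
    return P.reshape(d.shape+(3,))
def proj(c,p):
    M=np.array(c["camera_from_world"]); q=M[:3,:3]@np.asarray(p)+M[:3,3]
    x,y=q[0]/-q[2],-q[1]/-q[2]; s=1+c["k1"]*(x*x+y*y); f=K(c); return c["cx"]+f*x*s,c["cy"]+f*y*s
def save(n,im): cv2.imwrite("pics/"+n,cv2.cvtColor(im,cv2.COLOR_RGB2BGR))
E
python3 - <<'E'
from h import *
for n in("top","side"):
    im,d,c=grab(n); save(n+"0.png",im); np.savez(n+"0.npz",im=im,d=d); print({k:(np.round(v,3).tolist()) for k,v in c.items()})
print(r.sense())
E
```

```text
pics
{'vertical_fov': 44.375, 'cx': 323.131, 'cy': 189.514, 'k1': 0.053, 'camera_from_world': [[-0.012, -1.0, 0.002, -0.005], [0.984, -0.011, 0.177, -0.489], [-0.177, 0.004, 0.984, -1.51], [0.0, 0.0, 0.0, 1.0]]}
{'vertical_fov': 50.174, 'cx': 318.233, 'cy': 194.634, 'k1': -0.116, 'camera_from_world': [[0.852, -0.523, -0.01, -0.438], [0.386, 0.616, 0.686, -0.269], [-0.353, -0.589, 0.727, -1.376], [0.0, 0.0, 0.0, 1.0]]}
{'t': 0.1, 'qpos': array([ 1.06050019e+00,  2.07367799e-01,  1.54277997e+00,  9.90771502e-07,
        1.39348936e+00, -1.50520509e-01]), 'qd': array([ 1.58715839e-03, -7.54488954e-04, -3.10504552e-03, -2.31800638e-04,
        2.24727197e-05,  9.59319939e-04]), 'joint_torque': array([ 3.54464109e-04, -3.71862817e+01, -2.82293826e+01,  6.99735596e-02,
        3.10917548e-02, -2.71835188e-05]), 'ee_pos': array([0.20210477, 0.5375466 , 0.20440293]), 'tcp_rot': array([-3.13957144e+00, -3.07538255e-04,  2.78181654e+00]), 'contact_force': array([-0.44038612, -1.68397684, -0.18163842]), 'moment': array([-0.0284916 ,  0.00664764, -0.00453776]), 'grip_force': 0.0, 'finger_gap': 0.0941505898941914}
```

View pics/top0.png

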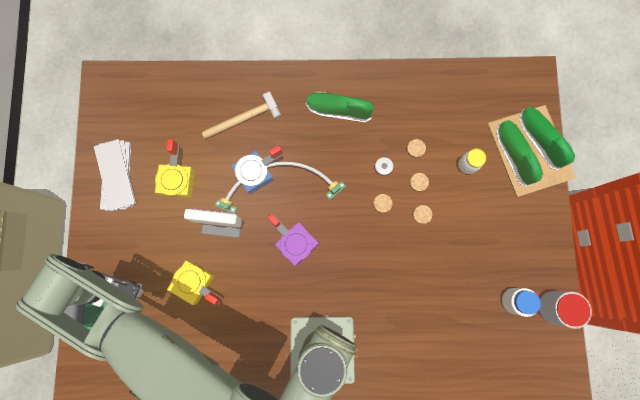

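View pics/side0.png

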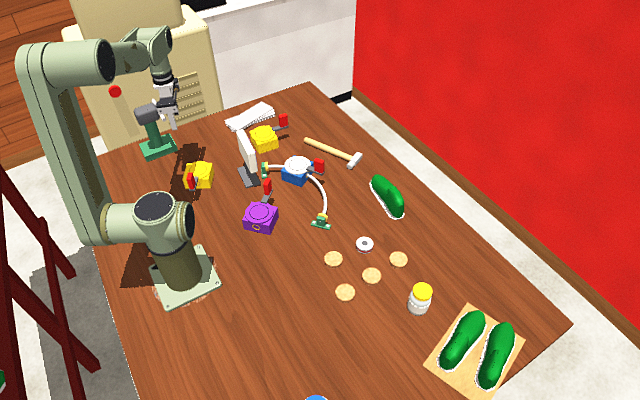

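Run:
```python
from h import *
im=np.load("top0.npz")["im"]; d=np.load("top0.npz")["d"]; c=eyes.get_calibration("top")
save("crop.png",cv2.resize(im[120:235,195:445],None,fx=3.2,fy=3.2,interpolation=cv2.INTER_CUBIC))
hsv=cv2.cvtColor(im,cv2.COLOR_RGB2HSV); P=cloud(c,d)
def blobs(m,z,lab,box,amin=20):
    n,l,s,ce=cv2.connectedComponentsWithStats(m.astype(np.uint8))
    for i in range(1,n):
        x,y=ce[i]
        if s[i,4]>=amin and box[0]<x<box[1] and box[2]<y<box[3]:
            zz=np.median(P[l==i][:,2]); print(lab,np.round(ce[i],1),s[i,4],np.round(onplane(c,x,y,z)[0],4),"z",round(zz,3))
H,S,V=cv2.split(hsv)
bx=(195,450,120,240)
for p in [(417,148),(384,166),(252,171),(334,187),(227,204),(276,152),(300,200)]: print(p,hsv[p[1],p[0]])
Z=P[...,2]
blobs((Z>.008)&(Z<.03),.016,"low",(340,450,120,240))
blobs((Z>.05)&(Z<.075),.058,"plate",bx)
blobs((Z>.1)&(Z<.135),.12,"handle",bx,8)
blobs((H>35)&(H<85)&(S>60)&(V>40),.044,"green",bx,5)
blobs(((H<8)|(H>172))&(S>150)&(V>100),.12,"red",bx,5)
```

```text
(417, 148) [ 16  98 241]
(384, 166) [  0   8 158]
(252, 171) [  0   0 255]
(334, 187) [ 49  65 160]
(227, 204) [ 47  60 173]
(276, 152) [  2 168 210]
(300, 200) [ 11 128 160]
low [416.2 148. ] 262 [ 0.6285 -0.317   0.016 ] z 0.016
low [383.8 166. ] 252 [ 0.5693 -0.2093  0.016 ] z 0.022
low [419.1 181.5] 269 [ 0.5165 -0.3215  0.016 ] z 0.016
low [382.7 202.8] 273 [ 0.4483 -0.2018  0.016 ] z 0.016
low [422.4 214. ] 273 [ 0.4107 -0.327   0.016 ] z 0.016
plate [252.9 169.6] 976 [0.5527 0.21   0.058 ] z 0.058
handle [275.5 150.3] 82 [0.5983 0.1332 0.12  ] z 0.118
handle [273.7 219.6] 77 [0.3858 0.1375 0.12  ] z 0.118
handle [237.4 222.8] 27 [0.3778 0.245  0.12  ] z 0.118
handle [210. 223.] 27 [0.3781 0.326  0.12  ] z 0.116
green [334.8 190.3] 83 [ 0.4858 -0.0479  0.044 ] z 0.03
green [223.2 204.9] 24 [0.4434 0.3036 0.044 ] z 0.044
green [231.7 211.3] 6 [0.4226 0.2766 0.044 ] z 0.005
red [275.2 149.9] 71 [0.5998 0.1342 0.12  ] z 0.119
red [272.7 219.3] 65 [0.3867 0.1404 0.12  ] z 0.118
```

View pics/crop.png

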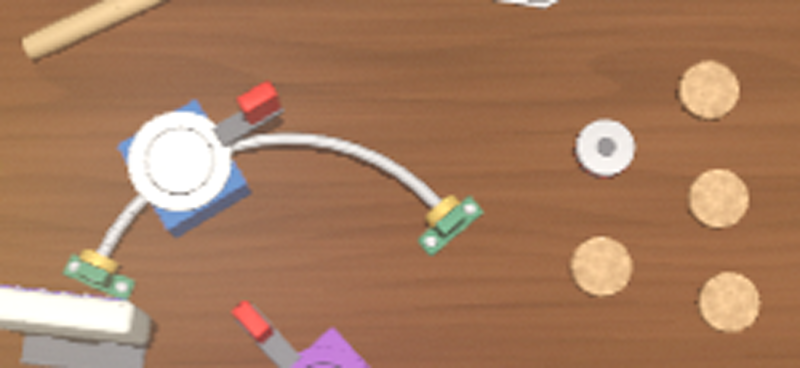

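Run:
```python
from h import *
from scipy.optimize import least_squares
im=np.load("top0.npz")["im"]; d=np.load("top0.npz")["d"]; c=eyes.get_calibration("top")
H,S,V=cv2.split(cv2.cvtColor(im,cv2.COLOR_RGB2HSV)); P=cloud(c,d); Z=P[...,2]
v,u=np.mgrid[:400,:640]
w=(S<60)&(V>150)
m=w&(v<200)&(v>130)&(u>215)&(u<345)
# plate: fit circle R=50 to edge points at z=.058
pl=(m&(np.hypot(u-251,v-170)<24)).astype(np.uint8)
pl=cv2.morphologyEx(pl,cv2.MORPH_OPEN,np.ones((7,7),np.uint8))
cn=max(cv2.findContours(pl,0,cv2.CHAIN_APPROX_NONE)[0],key=cv2.contourArea)[:,0]
q=onplane(c,cn[:,0],cn[:,1],.058)[:,:2]
f=least_squares(lambda p:np.hypot(*(q-p[:2]).T)-p[2],[.55,.21,.05],loss="soft_l1",f_scale=.002).x; print("plate",f)
rm=m&(((u>275)&(u<332)&(Z<.05))|((u<238)&(v>180)&(Z<.05)))
print(rm.sum(),np.median(Z[rm]))
q2=onplane(c,u[rm],v[rm],.033)[:,:2]
g=least_squares(lambda p:np.hypot(*(q2-p[:2]).T)-.2,[.4,.12],loss="soft_l1",f_scale=.004); print("centre",g.x,np.std(g.fun))
C=g.x; a=np.degrees(np.arctan2(*(f[:2]-C)[::-1])); print("plate R",np.hypot(*(f[:2]-C)),"world ang",a)
# collars: yellow
ym=(H>18)&(H<32)&(S>110)
for b in [(325,345),(218,240)]:
    s=ym&(u>b[0])&(u<b[1])&(v>175)&(v<212)&(Z>.02)
    p=onplane(c,[u[s].mean()],[v[s].mean()],.04)[0]; print("collar",s.sum(),u[s].mean(),v[s].mean(),p,np.degrees(np.arctan2(p[1]-C[1],p[0]-C[0])),np.hypot(*(p[:2]-C)))
h=np.array([.599,.134]);dd=f[:2]-h; print("heading",np.degrees(np.arctan2(dd[1],dd[0])),np.hypot(*dd))
```

```text
plate [0.55293194 0.21754664 0.04954263]
315 0.03372039136948124
centre [0.37986451 0.11581268] 0.006977607725482714
plate R 0.20075391313534177 world ang 30.44822373588722
collar 40 332.825 185.075 [ 0.50356044 -0.0420347   0.04      ] -51.91623766279528 0.20054046738061942
collar 36 225.11111111111111 200.97222222222223 [0.45641883 0.29869654 0.04      ] 67.28604485416051 0.19826010601995
heading 118.87257528573683 0.09540601121606415
```

Candidates for the shuttle in the top view are the blue one (252,170), two yellow ones (173,180 and 190,282) and a purple one (296,243). Blue, threaded on the rod with the red handle (276,151), is the one described. The crop also shows four cork lifts (416,148), (419,181), (383,203), (422,214), and the steel disc at (384,166), which is the weight. The jig is turned about -7.3°, with the bend centre at (.380,.116).

```bash
cat >> h.py <<'E'
def go(tx,ty,tz,ydir=None):
    s=r.sense(); yaw=s["tcp_rot"][2]; yd=np.degrees(yaw)-90
    w=0 if ydir is None else (yd-ydir+180)%360-180
    a=np.radians(yd-w); Y=np.array([np.cos(a),np.sin(a)]); X=np.array([-Y[1],Y[0]])
    D=np.array([tx,ty])-s["ee_pos"][:2]
    print("yd %.1f turn wz %.1f deg; then dx %.1f dy %.1f dz %.1f mm"%(yd,w,1e3*D@X,1e3*D@Y,1e3*(s["ee_pos"][2]-tz)),"t",s["t"],"rp",np.round(np.degrees(s["tcp_rot"][:2]),2))
E
python3 -c "
from h import *
go(.599,.134,.205,30.4)"
```

```text
yd 69.4 turn wz 39.0 deg; then dx -548.9 dy 138.1 dz -0.6 mm t 0.1 rp [-1.7988e+02 -2.0000e-02]
```

Request:
{"name": "servo_tool", "arguments": {
  "rows": [
    {"wz":6.5,"dz":-0.009},
    {"wz":6.5,"dz":-0.009},
    {"wz":6.5,"dz":-0.009},
    {"wz":6.5,"dz":-0.009},
    {"wz":6.5,"dz":-0.009},
    {"wz":6.5,"dz":-0.009},
    {},
    {}
  ]
}}

```text
$.rows[0]: bad value
```

```bash
python3 -c "
from h import *
go(.599,.134,.205,30.4)"
```

```text
yd 69.4 turn wz 39.0 deg; then dx -548.9 dy 138.1 dz -0.6 mm t 0.1 rp [-1.7988e+02 -2.0000e-02]
```

Request:
{"name": "servo_tool", "arguments": {
  "rows": [
    {"dx":0,"dy":0,"dz":-0.009,"wx":0,"wy":0,"wz":6.5,"hand":0},
    {"dx":0,"dy":0,"dz":-0.009,"wx":0,"wy":0,"wz":6.5,"hand":0},
    {"dx":0,"dy":0,"dz":-0.009,"wx":0,"wy":0,"wz":6.5,"hand":0},
    {"dx":0,"dy":0,"dz":-0.009,"wx":0,"wy":0,"wz":6.5,"hand":0},
    {"dx":0,"dy":0,"dz":-0.009,"wx":0,"wy":0,"wz":6.5,"hand":0},
    {"dx":0,"dy":0,"dz":-0.009,"wx":0,"wy":0,"wz":6.5,"hand":0},
    {"dx":0,"dy":0,"dz":0,"wx":0,"wy":0,"wz":0,"hand":0}
  ]
}}

```text
t: 0.68
ee_pos: [0.2029, 0.539, 0.2611]
tcp_rot: [3.139, -0.002, 2.099]
contact_force: [1.0, 1.1, 1.0]
finger_gap: 0.0939
grip_force: 0.0
```

```bash
python3 -c "
from h import *
go(.599,.134,.205,30.4)"
```

```text
yd 30.3 turn wz -0.1 deg; then dx -549.7 dy 136.7 dz 56.1 mm t 0.6833 rp [ 1.7985e+02 -9.0000e-02]
```

Request:
{"name": "servo_tool", "arguments": {
  "rows": [
    {"dx":-0.03,"dy":0.0075,"dz":0,"wx":0,"wy":0,"wz":0,"hand":0},
    {"dx":-0.03,"dy":0.0075,"dz":0,"wx":0,"wy":0,"wz":0,"hand":0},
    {"dx":-0.03,"dy":0.0075,"dz":0,"wx":0,"wy":0,"wz":0,"hand":0},
    {"dx":-0.03,"dy":0.0075,"dz":0,"wx":0,"wy":0,"wz":0,"hand":0},
    {"dx":-0.03,"dy":0.0075,"dz":0,"wx":0,"wy":0,"wz":0,"hand":0},
    {"dx":-0.03,"dy":0.0075,"dz":0,"wx":0,"wy":0,"wz":0,"hand":0},
    {"dx":-0.03,"dy":0.0075,"dz":0,"wx":0,"wy":0,"wz":0,"hand":0},
    {"dx":-0.03,"dy":0.0075,"dz":0,"wx":0,"wy":0,"wz":0,"hand":0},
    {"dx":-0.03,"dy":0.0075,"dz":0,"wx":0,"wy":0,"wz":0,"hand":0},
    {"dx":-0.03,"dy":0.0075,"dz":0,"wx":0,"wy":0,"wz":0,"hand":0},
    {"dx":-0.03,"dy":0.0075,"dz":0,"wx":0,"wy":0,"wz":0,"hand":0},
    {"dx":-0.03,"dy":0.0075,"dz":0,"wx":0,"wy":0,"wz":0,"hand":0}
  ]
}}

```text
t: 1.68
ee_pos: [0.4626, 0.2717, 0.2584]
tcp_rot: [-3.14, -0.0, 2.104]
contact_force: [0.1, -0.6, -0.1]
finger_gap: 0.0944
grip_force: 0.0
```

Request:
{"name": "servo_tool", "arguments": {
  "rows": [
    {"dx":-0.03,"dy":0.0075,"dz":0,"wx":0,"wy":0,"wz":0,"hand":0},
    {"dx":-0.03,"dy":0.0075,"dz":0,"wx":0,"wy":0,"wz":0,"hand":0},
    {"dx":-0.03,"dy":0.0075,"dz":0,"wx":0,"wy":0,"wz":0,"hand":0},
    {"dx":-0.03,"dy":0.0075,"dz":0,"wx":0,"wy":0,"wz":0,"hand":0},
    {"dx":-0.03,"dy":0.0075,"dz":0,"wx":0,"wy":0,"wz":0,"hand":0},
    {"dx":-0.03,"dy":0.0075,"dz":0,"wx":0,"wy":0,"wz":0,"hand":0},
    {"dx":-0.01,"dy":0.002,"dz":0,"wx":0,"wy":0,"wz":0,"hand":0},
    {"dx":0,"dy":0,"dz":0,"wx":0,"wy":0,"wz":0,"hand":0},
    {"dx":0,"dy":0,"dz":0,"wx":0,"wy":0,"wz":0,"hand":0}
  ]
}}

```text
t: 2.43
ee_pos: [0.5981, 0.1332, 0.2584]
tcp_rot: [-3.14, -0.002, 2.102]
contact_force: [-0.1, 1.3, 1.2]
finger_gap: 0.0939
grip_force: 0.0
```

```bash
python3 -c "
from h import *
go(.599,.134,.078,30.4)
im,d,c=grab('side')
u,v=proj(c,[.599,.134,.12]);u=int(u);v=int(v);print(u,v)
x0,y0=max(0,u-100),max(0,v-75)
save('sideh.png',cv2.resize(im[y0:y0+150,x0:x0+200],None,fx=4,fy=4))"
```

```text
yd 30.4 turn wz 0.0 deg; then dx 0.3 dy 1.2 dz 180.4 mm t 2.4333 rp [-1.799e+02 -1.000e-01]
318 160
```

View pics/sideh.png

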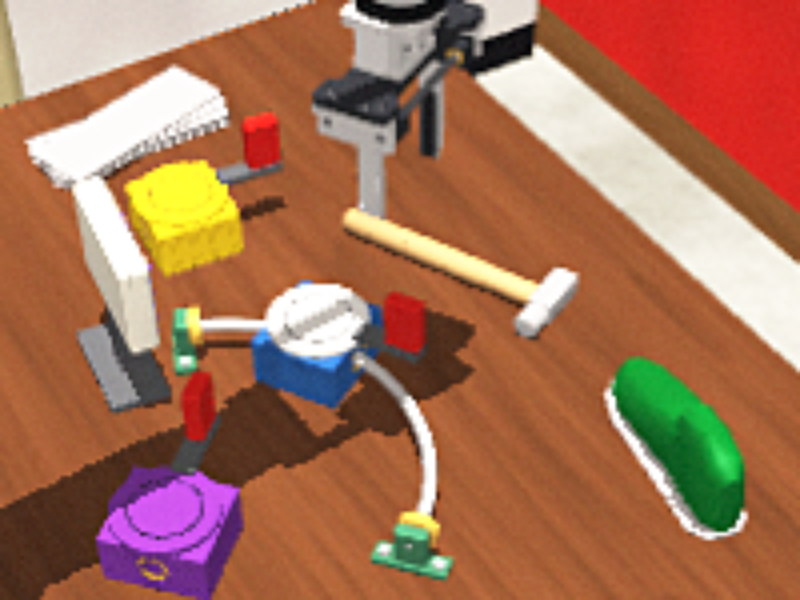

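The crop shows the open gripper above the blue shuttle's red handle (405,318), with the rod running to the loading stop (415,540) clear.

Request:
{"name": "servo_tool", "arguments": {
  "rows": [
    {"dx":0,"dy":0.001,"dz":0.02,"wx":0,"wy":0,"wz":0,"hand":0},
    {"dx":0,"dy":0,"dz":0.02,"wx":0,"wy":0,"wz":0,"hand":0},
    {"dx":0,"dy":0,"dz":0.02,"wx":0,"wy":0,"wz":0,"hand":0},
    {"dx":0,"dy":0,"dz":0.02,"wx":0,"wy":0,"wz":0,"hand":0},
    {"dx":0,"dy":0,"dz":0.02,"wx":0,"wy":0,"wz":0,"hand":0},
    {"dx":0,"dy":0,"dz":0.02,"wx":0,"wy":0,"wz":0,"hand":0},
    {"dx":0,"dy":0,"dz":0.02,"wx":0,"wy":0,"wz":0,"hand":0},
    {"dx":0,"dy":0,"dz":0.02,"wx":0,"wy":0,"wz":0,"hand":0},
    {"dx":0,"dy":0,"dz":0.018,"wx":0,"wy":0,"wz":0,"hand":0},
    {"dx":0,"dy":0,"dz":0,"wx":0,"wy":0,"wz":0,"hand":0.5},
    {"dx":0,"dy":0,"dz":0,"wx":0,"wy":0,"wz":0,"hand":0.7}
  ]
}}

```text
t: 3.4
ee_pos: [0.5977, 0.1349, 0.0806]
tcp_rot: [-3.139, -0.002, 2.104]
contact_force: [0.8, 0.0, -0.5]
finger_gap: 0.084
grip_force: 0.0
```

Request:
{"name": "servo_tool", "arguments": {
  "grip_force": 20,
  "rows": [
    {"dx":0,"dy":0,"dz":0,"wx":0,"wy":0,"wz":0,"hand":1},
    {"dx":0,"dy":0,"dz":0,"wx":0,"wy":0,"wz":0,"hand":1},
    {"dx":0,"dy":0,"dz":0,"wx":0,"wy":0,"wz":0,"hand":1},
    {"dx":0,"dy":0,"dz":0,"wx":0,"wy":0,"wz":0,"hand":1},
    {"dx":0,"dy":0,"dz":0,"wx":0,"wy":0,"wz":0,"hand":1},
    {"dx":0,"dy":0,"dz":0,"wx":0,"wy":0,"wz":0,"hand":1}
  ]
}}

```text
t: 3.9
ee_pos: [0.6, 0.1335, 0.0819]
tcp_rot: [3.141, 0.0, 2.101]
contact_force: [-0.3, -0.2, -0.8]
finger_gap: 0.0438
grip_force: 0.0
```

Request:
{"name": "servo_tool", "arguments": {
  "rows": [
    {"dx":0,"dy":0,"dz":0,"wx":0,"wy":0,"wz":0,"hand":1},
    {"dx":0,"dy":0,"dz":0,"wx":0,"wy":0,"wz":0,"hand":1},
    {"dx":0,"dy":0,"dz":0,"wx":0,"wy":0,"wz":0,"hand":1},
    {"dx":0,"dy":0,"dz":0,"wx":0,"wy":0,"wz":0,"hand":1},
    {"dx":0,"dy":0,"dz":0,"wx":0,"wy":0,"wz":0,"hand":1},
    {"dx":0,"dy":0,"dz":0,"wx":0,"wy":0,"wz":0,"hand":1}
  ]
}}

```text
t: 4.4
ee_pos: [0.6001, 0.1336, 0.0815]
tcp_rot: [3.141, 0.0, 2.101]
contact_force: [2.0, -0.2, -0.4]
finger_gap: 0.0179
grip_force: 20.0
```

```bash
python3 -c "
from h import *
go(.599,.134,.078,30.4);s=r.sense();print(s['contact_force'],s['moment'],s['finger_gap'],s['grip_force'])"
```

```text
yd 30.4 turn wz -0.0 deg; then dx 0.9 dy -0.8 dz 3.5 mm t 4.4 rp [1.7995e+02 1.0000e-02]
[ 2.03262787 -0.24780123 -0.35297439] [ 0.00216831 -0.21809638 -0.14486668] 0.017862623949308317 19.9581778049469
```

Request:
{"name": "servo_tool", "arguments": {
  "rows": [
    {"dx":-0.0052,"dy":-0.0026,"dz":0,"wx":0,"wy":0,"wz":1.5,"hand":1},
    {"dx":-0.0052,"dy":-0.0026,"dz":0,"wx":0,"wy":0,"wz":1.5,"hand":1},
    {"dx":-0.0103,"dy":-0.0052,"dz":0,"wx":0,"wy":0,"wz":3,"hand":1},
    {"dx":-0.0103,"dy":-0.0052,"dz":0,"wx":0,"wy":0,"wz":3,"hand":1},
    {"dx":-0.0103,"dy":-0.0052,"dz":0,"wx":0,"wy":0,"wz":3,"hand":1},
    {"dx":-0.0103,"dy":-0.0052,"dz":0,"wx":0,"wy":0,"wz":3,"hand":1}
  ]
}}

```text
t: 4.9
ee_pos: [0.5968, 0.0756, 0.0813]
tcp_rot: [-3.141, -0.001, 1.835]
contact_force: [0.2, 2.7, 0.1]
finger_gap: 0.0181
grip_force: 19.9
```

```bash
cat >> h.py <<'E'
C=np.array([.380,.116])
def arc():
    s=r.sense(); p=s["ee_pos"][:2]-C; R=np.hypot(*p); a=np.degrees(np.arctan2(p[1],p[0])); yd=np.degrees(s["tcp_rot"][2])-90
    Y=np.array([np.cos(np.radians(yd)),np.sin(np.radians(yd))]); X=np.array([-Y[1],Y[0]]); F=s["contact_force"][:2]
    print("R %.1f shuttle ang(pos) %.1f yd %.1f z %.4f F tan %.1f rad %.1f Fz %.1f gap %.4f grip %.1f t %.1f"%(R*1e3,a+25.4,yd,s["ee_pos"][2],F@X,F@Y,s["contact_force"][2],s["finger_gap"],s["grip_force"],s["t"]),"M",np.round(s["moment"],2))
E
python3 -c "
from h import *
arc()"
```

```text
R 220.6 shuttle ang(pos) 14.9 yd 15.2 z 0.0813 F tan 2.6 rad 0.9 Fz 0.1 gap 0.0181 grip 19.9 t 4.9 M [ 0.64 -0.03 -0.06]
```

Request:
{"name": "servo_tool", "arguments": {
  "rows": [
    {"dx":-0.0103,"dy":-0.0052,"dz":0,"wx":0,"wy":0,"wz":3,"hand":1},
    {"dx":-0.0103,"dy":-0.0052,"dz":0,"wx":0,"wy":0,"wz":3,"hand":1},
    {"dx":-0.0103,"dy":-0.0052,"dz":0,"wx":0,"wy":0,"wz":3,"hand":1},
    {"dx":-0.0103,"dy":-0.0052,"dz":0,"wx":0,"wy":0,"wz":3,"hand":1},
    {"dx":-0.0103,"dy":-0.0052,"dz":0,"wx":0,"wy":0,"wz":3,"hand":1},
    {"dx":-0.0103,"dy":-0.0052,"dz":0,"wx":0,"wy":0,"wz":3,"hand":1},
    {"dx":-0.0103,"dy":-0.0052,"dz":0,"wx":0,"wy":0,"wz":3,"hand":1},
    {"dx":-0.0103,"dy":-0.0052,"dz":0,"wx":0,"wy":0,"wz":3,"hand":1},
    {"dx":-0.0103,"dy":-0.0052,"dz":0,"wx":0,"wy":0,"wz":3,"hand":1},
    {"dx":-0.0103,"dy":-0.0052,"dz":0,"wx":0,"wy":0,"wz":3,"hand":1},
    {"dx":-0.0103,"dy":-0.0052,"dz":0,"wx":0,"wy":0,"wz":3,"hand":1},
    {"dx":-0.0103,"dy":-0.0052,"dz":0,"wx":0,"wy":0,"wz":3,"hand":1}
  ]
}}

```text
t: 5.9
ee_pos: [0.533, -0.0452, 0.0814]
tcp_rot: [3.142, -0.0, 1.207]
contact_force: [1.2, 1.4, -0.5]
finger_gap: 0.018
grip_force: 20.0
```

```bash
python3 -c "
from h import *
arc()"
```

```text
R 222.2 shuttle ang(pos) -21.1 yd -20.9 z 0.0814 F tan 1.7 rad 0.7 Fz -0.5 gap 0.0180 grip 20.0 t 5.9 M [ 0.23 -0.12  0.03]
```

Request:
{"name": "servo_tool", "arguments": {
  "rows": [
    {"dx":-0.0103,"dy":-0.0052,"dz":0,"wx":0,"wy":0,"wz":3,"hand":1},
    {"dx":-0.0103,"dy":-0.0052,"dz":0,"wx":0,"wy":0,"wz":3,"hand":1},
    {"dx":-0.0103,"dy":-0.0052,"dz":0,"wx":0,"wy":0,"wz":3,"hand":1},
    {"dx":-0.0103,"dy":-0.0052,"dz":0,"wx":0,"wy":0,"wz":3,"hand":1},
    {"dx":-0.0052,"dy":-0.0026,"dz":0,"wx":0,"wy":0,"wz":1.5,"hand":1},
    {"dx":0,"dy":0,"dz":0,"wx":0,"wy":0,"wz":0,"hand":1},
    {"dx":0,"dy":0,"dz":0,"wx":0,"wy":0,"wz":0,"hand":1}
  ]
}}

```text
t: 6.48
ee_pos: [0.4916, -0.0771, 0.0817]
tcp_rot: [3.141, 0.002, 0.976]
contact_force: [-2.1, -2.5, 1.4]
finger_gap: 0.0179
grip_force: 20.0
```

```bash
python3 -c "
from h import *
arc()"
```

```text
R 223.1 shuttle ang(pos) -34.6 yd -34.1 z 0.0817 F tan -3.3 rad -0.3 Fz 1.4 gap 0.0179 grip 20.0 t 6.5 M [-0.53  0.45  0.05]
```

Creep on in 0.5° steps until contact.

Request:
{"name": "servo_tool", "arguments": {
  "rows": [
    {"dx":-0.0018,"dy":-0.0008,"dz":0,"wx":0,"wy":0,"wz":0.5,"hand":1},
    {"dx":-0.0018,"dy":-0.0008,"dz":0,"wx":0,"wy":0,"wz":0.5,"hand":1},
    {"dx":-0.0018,"dy":-0.0008,"dz":0,"wx":0,"wy":0,"wz":0.5,"hand":1},
    {"dx":-0.0018,"dy":-0.0008,"dz":0,"wx":0,"wy":0,"wz":0.5,"hand":1}
  ]
}}

```text
t: 6.82
ee_pos: [0.4857, -0.0794, 0.0814]
tcp_rot: [3.142, -0.001, 0.94]
contact_force: [1.5, 1.1, -0.6]
finger_gap: 0.018
grip_force: 2.0
```

```bash
python3 -c "
from h import *
arc()"
```

```text
R 222.2 shuttle ang(pos) -36.2 yd -36.1 z 0.0814 F tan 1.8 rad 0.5 Fz -0.6 gap 0.0180 grip 2.0 t 6.8 M [ 0.11 -0.11  0.03]
```

Request:
{"name": "servo_tool", "arguments": {
  "rows": [
    {"dx":-0.0018,"dy":-0.0008,"dz":0,"wx":0,"wy":0,"wz":0.5,"hand":1},
    {"dx":-0.0018,"dy":-0.0008,"dz":0,"wx":0,"wy":0,"wz":0.5,"hand":1},
    {"dx":-0.0018,"dy":-0.0008,"dz":0,"wx":0,"wy":0,"wz":0.5,"hand":1}
  ]
}}

```text
t: 7.07
ee_pos: [0.4817, -0.0819, 0.0816]
tcp_rot: [3.14, -0.004, 0.913]
contact_force: [7.2, 7.0, -5.6]
finger_gap: 0.0178
grip_force: 20.0
```

```bash
python3 -c "
from h import *
arc()"
```

```text
R 222.5 shuttle ang(pos) -37.4 yd -37.7 z 0.0816 F tan 9.9 rad 1.4 Fz -5.6 gap 0.0178 grip 20.0 t 7.1 M [ 1.18 -1.41  0.22]
```

Request:
{"name": "servo_tool", "arguments": {
  "rows": [
    {"dx":0,"dy":0,"dz":0,"wx":0,"wy":0,"wz":0,"hand":0.6},
    {"dx":0,"dy":0,"dz":0,"wx":0,"wy":0,"wz":0,"hand":0.5},
    {"dx":0,"dy":0,"dz":0,"wx":0,"wy":0,"wz":0,"hand":0.4},
    {"dx":0,"dy":0,"dz":0,"wx":0,"wy":0,"wz":0,"hand":0.4},
    {"dx":0,"dy":0,"dz":-0.02,"wx":0,"wy":0,"wz":0,"hand":0},
    {"dx":0,"dy":0,"dz":-0.03,"wx":0,"wy":0,"wz":0,"hand":0},
    {"dx":0,"dy":0,"dz":-0.03,"wx":0,"wy":0,"wz":0,"hand":0},
    {"dx":0,"dy":0,"dz":-0.03,"wx":0,"wy":0,"wz":0,"hand":0},
    {"dx":0,"dy":0,"dz":-0.03,"wx":0,"wy":0,"wz":0,"hand":0},
    {"dx":0,"dy":0,"dz":0,"wx":0,"wy":0,"wz":0,"hand":0}
  ]
}}

```text
t: 7.9
ee_pos: [0.4842, -0.0845, 0.2286]
tcp_rot: [3.129, -0.003, 0.914]
contact_force: [0.8, -0.1, 0.8]
finger_gap: 0.0809
grip_force: 0.0
```

```bash
cat >> h.py <<'E'
def discs(tag=None):
    """flat discs on bench right of the jig, world y<-0.12, both cameras via top"""
    im,d,c=grab("top"); P=cloud(c,d); Z=P[...,2]
    if tag: save(tag,im)
    m=((Z>.009)&(Z<.03)&(P[...,0]>.3)&(P[...,0]<.75)&(P[...,1]<-.12)&(P[...,1]>-.42)).astype(np.uint8)
    n,l,s,ce=cv2.connectedComponentsWithStats(m)
    for i in range(1,n):
        if s[i,4]>60:
            z=np.median(Z[l==i]); print("disc",np.round(ce[i],1),s[i,4],np.round(onplane(c,*ce[i],z-.003)[0],4),"top",round(z,4))
    return im,d,c
def circ(mask,c,z,R,p0,side_keep=None):
    from scipy.optimize import least_squares
    cn=max(cv2.findContours(mask.astype(np.uint8),0,cv2.CHAIN_APPROX_NONE)[0],key=cv2.contourArea)[:,0]
    q=onplane(c,cn[:,0],cn[:,1],z)[:,:2]
    f=least_squares(lambda p:np.hypot(*(q-p[:2]).T)-p[2],[*p0,R],loss="soft_l1",f_scale=.0015)
    return f.x,len(cn)
E
python3 - <<'E'
from h import *
im,d,c=discs("top1.png")
ims,ds,cs=grab("side"); np.savez("s1.npz",im=ims,d=ds,imt=im,dt=d)
L=C+.2*np.array([np.cos(np.radians(-37.3)),np.sin(np.radians(-37.3))]); print("load",L,proj(c,[*L,.058]),proj(cs,[*L,.058]))
for n,i,cc,dd in(("top",im,c,d),("side",ims,cs,ds)):
    H,S,V=cv2.split(cv2.cvtColor(i,cv2.COLOR_RGB2HSV)); P=cloud(cc,dd)
    m=(abs(P[...,2]-.058)<.006)&(S<90)&(np.hypot(P[...,0]-L[0],P[...,1]-L[1])<.06)
    m=cv2.morphologyEx(m.astype(np.uint8),cv2.MORPH_OPEN,np.ones((5,5),np.uint8))
    print(n,m.sum(),circ(m,cc,.058,.05,L), P[m>0].mean(0))
u,v=map(int,proj(cs,[.5,-.12,.03]));save("side1.png",cv2.resize(ims[v-75:v+100,u-110:u+110],None,fx=3.4,fy=3.4))
go(.5165,-.3215,.15,-37.3)
E
```

```text
disc [416.2 147.9] 253 [ 0.6295 -0.3177  0.0128] top 0.0158
disc [386.8 167.3] 145 [ 0.5644 -0.2185  0.0188] top 0.0218
disc [419.1 181.5] 255 [ 0.517  -0.3222  0.0135] top 0.0165
disc [382.8 202.9] 265 [ 0.4485 -0.2025  0.0132] top 0.0162
disc [422.5 214. ] 271 [ 0.4111 -0.3281  0.0129] top 0.0159
load [ 0.5390947  -0.00519768] (np.float64(321.11301194396765), np.float64(173.09210370917597)) (np.float64(324.9302953305315), np.float64(201.3646878982794))
top 119 (array([0.55135688, 0.01886888, 0.01627477]), 38) [0.54394473 0.02314758 0.05785559]
side 400 (array([ 0.54386651, -0.00152852,  0.04595997]), 102) [ 0.54454441 -0.00122534  0.05823405]
yd -37.6 turn wz -0.3 deg; then dx -168.0 dy 172.5 dz 72.9 mm t 8.0 rp [ 1.7981e+02 -3.0000e-02]
```

View pics/side1.png

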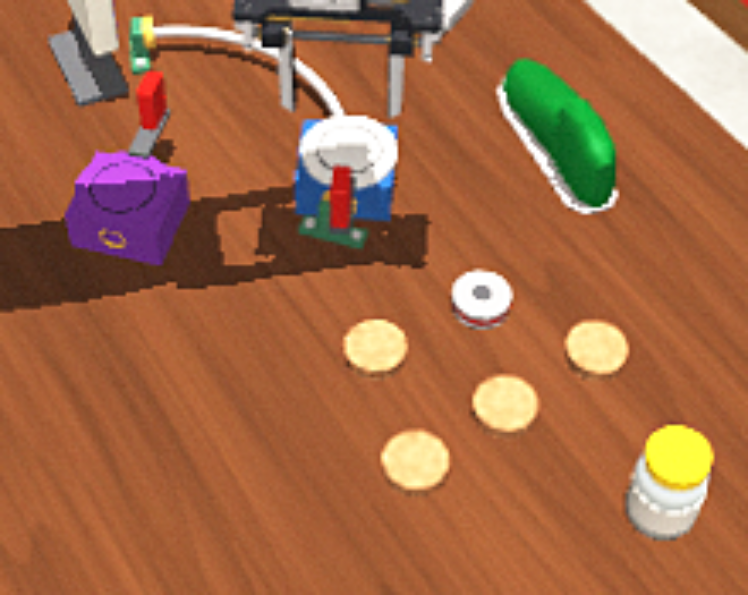

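The shuttle (crop 345,160) stands against the loading stop (335,225). The four lifts and the red-banded weight (482,297) lie clear, and nothing has been knocked.

Request:
{"name": "servo_tool", "arguments": {
  "rows": [
    {"dx":-0.014,"dy":0.0144,"dz":0.005,"wx":0,"wy":0,"wz":0,"hand":0},
    {"dx":-0.014,"dy":0.0144,"dz":0.008,"wx":0,"wy":0,"wz":0,"hand":0},
    {"dx":-0.014,"dy":0.0144,"dz":0.01,"wx":0,"wy":0,"wz":0,"hand":0},
    {"dx":-0.014,"dy":0.0144,"dz":0.01,"wx":0,"wy":0,"wz":0,"hand":0},
    {"dx":-0.014,"dy":0.0144,"dz":0.01,"wx":0,"wy":0,"wz":0,"hand":0},
    {"dx":-0.014,"dy":0.0144,"dz":0.01,"wx":0,"wy":0,"wz":0,"hand":0},
    {"dx":-0.014,"dy":0.0144,"dz":0.01,"wx":0,"wy":0,"wz":0,"hand":0},
    {"dx":-0.014,"dy":0.0144,"dz":0.01,"wx":0,"wy":0,"wz":0,"hand":0},
    {"dx":-0.014,"dy":0.0144,"dz":0.01,"wx":0,"wy":0,"wz":0,"hand":0},
    {"dx":-0.014,"dy":0.0144,"dz":0.01,"wx":0,"wy":0,"wz":0,"hand":0},
    {"dx":-0.014,"dy":0.0144,"dz":0.01,"wx":0,"wy":0,"wz":0,"hand":0},
    {"dx":-0.014,"dy":0.0144,"dz":0.01,"wx":0,"wy":0,"wz":0,"hand":0}
  ]
}}

```text
t: 9.0
ee_pos: [0.5129, -0.3211, 0.1051]
tcp_rot: [-3.136, 0.0, 0.914]
contact_force: [0.4, 1.0, 0.0]
finger_gap: 0.0941
grip_force: 0.0
```

```bash
cat >> h.py <<'E'
def plate(z=.058,R=.05,L=(.541,-.004),white=True):
    for n in("top","side"):
        i,dd,cc=grab(n); H,S,V=cv2.split(cv2.cvtColor(i,cv2.COLOR_RGB2HSV)); P=cloud(cc,dd)
        m=(abs(P[...,2]-z)<.005)&(np.hypot(P[...,0]-L[0],P[...,1]-L[1])<R+.012)
        if white: m&=(S<90)
        m=cv2.morphologyEx(m.astype(np.uint8),cv2.MORPH_OPEN,np.ones((5,5),np.uint8))
        if m.sum()>30: print(n,m.sum(),circ(m,cc,z,R,L)[0].round(4), P[m>0].mean(0).round(4))
E
python3 - <<'E'
from h import *
plate()
go(.517,-.322,.004,-37.3)
E
```

```text
top 131 [ 0.5611 -0.0079  0.0138] [ 0.5449 -0.0023  0.0582]
side 305 [0.5456 0.0007 0.0382] [5.416e-01 1.000e-04 5.820e-02]
yd -37.8 turn wz -0.5 deg; then dx 3.1 dy 3.9 dz 99.9 mm t 9.1 rp [-1.7959e+02  3.0000e-02]
```

Request:
{"name": "servo_tool", "arguments": {
  "grip_force": 15,
  "rows": [
    {"dx":0.003,"dy":0.004,"dz":0.02,"wx":0,"wy":0,"wz":0,"hand":0},
    {"dx":0,"dy":0,"dz":0.02,"wx":0,"wy":0,"wz":0,"hand":0},
    {"dx":0,"dy":0,"dz":0.02,"wx":0,"wy":0,"wz":0,"hand":0},
    {"dx":0,"dy":0,"dz":0.02,"wx":0,"wy":0,"wz":0,"hand":0},
    {"dx":0,"dy":0,"dz":0.01,"wx":0,"wy":0,"wz":0,"hand":0},
    {"dx":0,"dy":0,"dz":0.007,"wx":0,"wy":0,"wz":0,"hand":0.3},
    {"dx":0,"dy":0,"dz":0,"wx":0,"wy":0,"wz":0,"hand":1},
    {"dx":0,"dy":0,"dz":0,"wx":0,"wy":0,"wz":0,"hand":1},
    {"dx":0,"dy":0,"dz":0,"wx":0,"wy":0,"wz":0,"hand":1},
    {"dx":0,"dy":0,"dz":0,"wx":0,"wy":0,"wz":0,"hand":1},
    {"dx":0,"dy":0,"dz":0,"wx":0,"wy":0,"wz":0,"hand":1},
    {"dx":0,"dy":0,"dz":0,"wx":0,"wy":0,"wz":0,"hand":1}
  ]
}}

```text
t: 10.1
ee_pos: [0.5203, -0.322, 0.0128]
tcp_rot: [3.14, 0.0, 0.914]
contact_force: [-0.7, 0.9, 3.9]
finger_gap: 0.0591
grip_force: 15.0
```

Run:
```python
from h import *
i,d,c=grab("top"); np.savez("t2.npz",im=i,d=d)
save("top2.png",cv2.resize(i[120:240,250:450],None,fx=4,fy=4))
go(.517,-.322,.004,-37.3); arc()
P=cloud(c,d); print(P[165:185:4,305:340:5,2].round(3))
```

```text
yd -37.6 turn wz -0.3 deg; then dx -2.0 dy -2.6 dz 8.8 mm t 10.15 rp [179.89   0.  ]
R 459.9 shuttle ang(pos) -46.8 yd -37.6 z 0.0128 F tan 0.3 rad -1.5 Fz 3.7 gap 0.0591 grip 15.0 t 10.2 M [0.12 0.27 0.02]
[[0.035 0.052 0.057 0.056 0.059 0.059 0.048]
 [0.003 0.061 0.061 0.062 0.058 0.065 0.062]
 [0.049 0.059 0.064 0.055 0.058 0.063 0.058]
 [0.052 0.057 0.063 0.06  0.063 0.058 0.065]
 [0.053 1.573 0.056 0.058 0.055 0.054 0.066]]
```

View pics/top2.png

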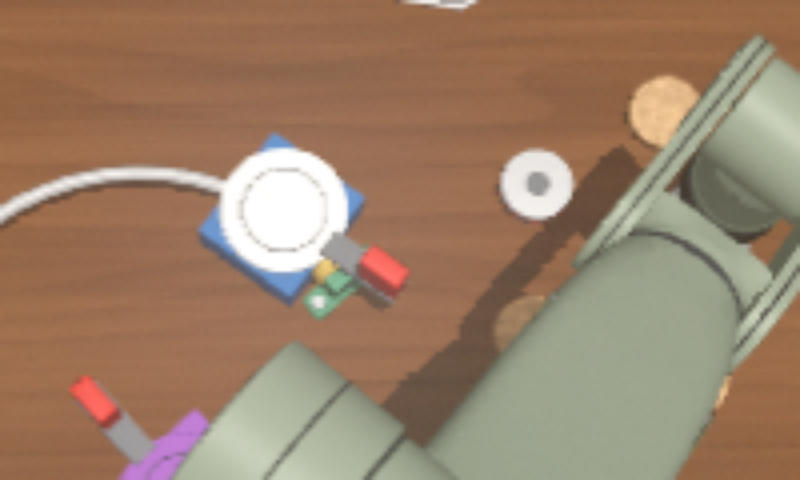

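Request:
{"name": "servo_tool", "arguments": {
  "rows": [
    {"dx":0,"dy":0,"dz":0,"wx":0,"wy":0,"wz":0,"hand":0.3},
    {"dx":0,"dy":0,"dz":0,"wx":0,"wy":0,"wz":0,"hand":0.2},
    {"dx":0,"dy":0,"dz":0,"wx":0,"wy":0,"wz":0,"hand":0.2}
  ]
}}

```text
t: 10.4
ee_pos: [0.5195, -0.3214, 0.0113]
tcp_rot: [-3.141, 0.0, 0.914]
contact_force: [0.3, 0.1, 0.2]
finger_gap: 0.0738
grip_force: 0.0
```

Request:
{"name": "servo_tool", "arguments": {
  "rows": [
    {"dx":0,"dy":0,"dz":0,"wx":0,"wy":0,"wz":0,"hand":0.2}
  ]
}}

```text
t: 10.48
ee_pos: [0.5194, -0.3213, 0.0111]
tcp_rot: [-3.141, 0.0, 0.914]
contact_force: [-0.8, 0.2, -0.4]
finger_gap: 0.0748
grip_force: 0.0
```

```bash
cat >> h.py <<'E'
def plate(L=(.541,-.004),z=.058,R=.05,rm=.065):
    for n in("top","side"):
        i,dd,cc=grab(n); H,S,V=cv2.split(cv2.cvtColor(i,cv2.COLOR_RGB2HSV))
        v,u=np.mgrid[:400,:640]; q=onplane(cc,u.ravel(),v.ravel(),z).reshape(400,640,3)
        m=(S<70)&(V>170)&(np.hypot(q[...,0]-L[0],q[...,1]-L[1])<rm)
        m=cv2.morphologyEx(m.astype(np.uint8),cv2.MORPH_CLOSE,np.ones((3,3),np.uint8))
        m=cv2.morphologyEx(m,cv2.MORPH_OPEN,np.ones((7,7),np.uint8))
        if m.sum()>30: print(n,m.sum(),circ(m,cc,z,R,L)[0].round(4))
E
python3 - <<'E'
from h import *
plate(); go(.517,-.322,.004,-37.3); arc()
E
```

```text
top 803 [ 0.5431 -0.0022  0.0498]
side 91 [0.5082 0.0053 0.0222]
yd -37.6 turn wz -0.3 deg; then dx -2.1 dy -1.5 dz 7.1 mm t 10.5833 rp [-179.97    0.  ]
R 459.0 shuttle ang(pos) -46.9 yd -37.6 z 0.0111 F tan -0.9 rad -0.1 Fz -0.0 gap 0.0752 grip 0.0 t 10.6 M [-0.04  0.1   0.05]
```

Request:
{"name": "servo_tool", "arguments": {
  "rows": [
    {"dx":-0.001,"dy":0,"dz":0.006,"wx":0,"wy":0,"wz":0,"hand":0.3},
    {"dx":0,"dy":0,"dz":0,"wx":0,"wy":0,"wz":0,"hand":1},
    {"dx":0,"dy":0,"dz":0,"wx":0,"wy":0,"wz":0,"hand":1},
    {"dx":0,"dy":0,"dz":0,"wx":0,"wy":0,"wz":0,"hand":1},
    {"dx":0,"dy":0,"dz":0,"wx":0,"wy":0,"wz":0,"hand":1}
  ]
}}

```text
t: 11.0
ee_pos: [0.5189, -0.3221, 0.0052]
tcp_rot: [-3.141, -0.0, 0.914]
contact_force: [0.3, -0.5, -0.2]
finger_gap: 0.0597
grip_force: 15.0
```

Run:
```python
from h import *
arc()
i,d,c=grab("top"); g=cv2.cvtColor(i,cv2.COLOR_RGB2GRAY).astype(float)
# ring: dark annulus r~34 inside the plate; darkness-weighted fit
v,u=np.mgrid[:400,:640]; q=onplane(c,u.ravel(),v.ravel(),.058).reshape(400,640,3)
from scipy.optimize import least_squares
L=np.array([.541,-.004])
for k in range(5):
    rr=np.hypot(q[...,0]-L[0],q[...,1]-L[1]); m=(rr>.027)&(rr<.041)&(g<235)
    f=least_squares(lambda p:np.sqrt(np.clip(255-g[m],0,80))*(np.hypot(*(q[m][:,:2]-p[:2]).T)-.034),L,loss="linear"); L=f.x
print("ring",L,m.sum(),"plate px vals",g[172,300:345].astype(int))
for (x0,y0,x1,y1) in [(.543,-.002,0,0)]: pass
im2,d2,c2=grab("side"); u0,v0=map(int,proj(c2,[.541,-.004,.058]))
A=cv2.resize(i[150:200,295:345],None,fx=7,fy=7,interpolation=cv2.INTER_NEAREST); B=cv2.resize(im2[v0-25:v0+25,u0-25:u0+25],None,fx=7,fy=7,interpolation=cv2.INTER_NEAREST)
save("cmp.png",np.hstack([A,B]))
```

```text
R 459.6 shuttle ang(pos) -47.0 yd -37.6 z 0.0052 F tan -0.2 rad 0.6 Fz -0.2 gap 0.0597 grip 15.0 t 11.0 M [-0.01  0.06 -0.01]
ring [ 0.54283407 -0.00378712] 53 plate px vals [124 124 127 139 172 228 255 255 255 237 214 255 255 255 255 255 255 255
 255 255 255 255 255 255 255 255 255 255 255 255 252 237 255 255 255 255
 246 148 137 107 112 127 127 128 126]
```

View pics/cmp.png

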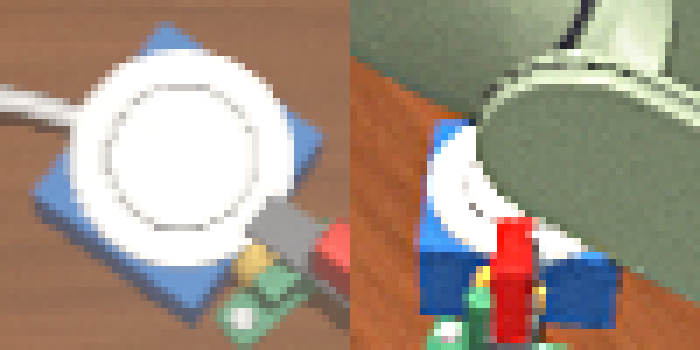

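Run:
```python
from h import *
for f,b in(("top0.npz",(265,285,140,162)),("t2.npz",(320,365,170,205))):
    i=np.load(f)["im"]; c=eyes.get_calibration("top"); H,S,V=cv2.split(cv2.cvtColor(i,cv2.COLOR_RGB2HSV))
    v,u=np.mgrid[:400,:640]; m=((H<8)|(H>172))&(S>150)&(V>205)&(u>b[0])&(u<b[1])&(v>b[2])&(v<b[3])
    p=onplane(c,[u[m].mean()],[v[m].mean()],.12)[0]; print(f,m.sum(),p,np.hypot(*(p[:2]-C)),np.degrees(np.arctan2(*(p[:2]-C)[::-1]))+25.4)
```

```text
top0.npz 59 [0.60078167 0.13553745 0.12      ] 0.2216444388844596 30.45705459944313
t2.npz 45 [ 0.48482588 -0.08060532  0.12      ] 0.22280511219104396 -36.534385288221905
```

The pressed pose read about −37.4°, but the pictures now give about −36.4° (plate centre at crop (182,157)). So it may have come back about 3 mm. I'll re-grip and press it home before loading.

Request:
{"name": "servo_tool", "arguments": {
  "rows": [
    {"dx":0,"dy":0,"dz":0,"wx":0,"wy":0,"wz":0,"hand":0.3},
    {"dx":0,"dy":0,"dz":0,"wx":0,"wy":0,"wz":0,"hand":0.1},
    {"dx":0,"dy":0,"dz":0,"wx":0,"wy":0,"wz":0,"hand":0},
    {"dx":0,"dy":0,"dz":-0.03,"wx":0,"wy":0,"wz":0,"hand":0},
    {"dx":0,"dy":0,"dz":-0.035,"wx":0,"wy":0,"wz":0,"hand":0},
    {"dx":0,"dy":0,"dz":-0.035,"wx":0,"wy":0,"wz":0,"hand":0},
    {"dx":0,"dy":0,"dz":-0.035,"wx":0,"wy":0,"wz":0,"hand":0},
    {"dx":0,"dy":0,"dz":-0.035,"wx":0,"wy":0,"wz":0,"hand":0},
    {"dx":0,"dy":0,"dz":-0.025,"wx":0,"wy":0,"wz":0,"hand":0},
    {"dx":0,"dy":0,"dz":0,"wx":0,"wy":0,"wz":0,"hand":0}
  ]
}}

```text
t: 11.93
ee_pos: [0.5226, -0.3251, 0.2086]
tcp_rot: [3.127, 0.001, 0.914]
contact_force: [-0.5, -0.7, 0.8]
finger_gap: 0.0939
grip_force: 0.0
```

Run:
```python
from h import *
go(.485,-.081,.08,-36.6)
```

```text
yd -37.6 turn wz -1.0 deg; then dx 173.5 dy -175.7 dz 128.6 mm t 11.9333 rp [1.7919e+02 3.0000e-02]
```

Request:
{"name": "servo_tool", "arguments": {
  "rows": [
    {"dx":0.0173,"dy":-0.0172,"dz":0,"wx":0,"wy":0,"wz":-1,"hand":0},
    {"dx":0.0173,"dy":-0.0172,"dz":0,"wx":0,"wy":0,"wz":0,"hand":0},
    {"dx":0.0173,"dy":-0.0172,"dz":0,"wx":0,"wy":0,"wz":0,"hand":0},
    {"dx":0.0173,"dy":-0.0172,"dz":0,"wx":0,"wy":0,"wz":0,"hand":0},
    {"dx":0.0173,"dy":-0.0172,"dz":0,"wx":0,"wy":0,"wz":0,"hand":0},
    {"dx":0.0173,"dy":-0.0172,"dz":0,"wx":0,"wy":0,"wz":0,"hand":0},
    {"dx":0.0173,"dy":-0.0172,"dz":0,"wx":0,"wy":0,"wz":0,"hand":0},
    {"dx":0.0173,"dy":-0.0172,"dz":0,"wx":0,"wy":0,"wz":0,"hand":0.2},
    {"dx":0.0173,"dy":-0.0172,"dz":0,"wx":0,"wy":0,"wz":0,"hand":0.2},
    {"dx":0.0173,"dy":-0.0172,"dz":0,"wx":0,"wy":0,"wz":0,"hand":0.4},
    {"dx":0,"dy":0,"dz":0,"wx":0,"wy":0,"wz":0,"hand":0.4},
    {"dx":0,"dy":0,"dz":0,"wx":0,"wy":0,"wz":0,"hand":0.4}
  ]
}}

```text
t: 12.93
ee_pos: [0.484, -0.0799, 0.1996]
tcp_rot: [-3.141, 0.001, 0.934]
contact_force: [0.5, 0.4, -0.9]
finger_gap: 0.0642
grip_force: 0.0
```

Run:
```python
from h import *
go(.485,-.081,.08,-36.6)
```

```text
yd -36.5 turn wz 0.1 deg; then dx -0.3 dy 1.5 dz 119.6 mm t 12.9333 rp [-1.7996e+02  4.0000e-02]
```

Request:
{"name": "servo_tool", "arguments": {
  "grip_force": 20,
  "rows": [
    {"dx":0,"dy":0.001,"dz":0.03,"wx":0,"wy":0,"wz":0,"hand":0.4},
    {"dx":0,"dy":0,"dz":0.03,"wx":0,"wy":0,"wz":0,"hand":0.4},
    {"dx":0,"dy":0,"dz":0.03,"wx":0,"wy":0,"wz":0,"hand":0.4},
    {"dx":0,"dy":0,"dz":0.028,"wx":0,"wy":0,"wz":0,"hand":0.4},
    {"dx":0,"dy":0,"dz":0,"wx":0,"wy":0,"wz":0,"hand":1},
    {"dx":0,"dy":0,"dz":0,"wx":0,"wy":0,"wz":0,"hand":1},
    {"dx":0,"dy":0,"dz":0,"wx":0,"wy":0,"wz":0,"hand":1},
    {"dx":0,"dy":0,"dz":0,"wx":0,"wy":0,"wz":0,"hand":1},
    {"dx":0,"dy":0,"dz":0,"wx":0,"wy":0,"wz":0,"hand":1},
    {"dx":0,"dy":0,"dz":0,"wx":0,"wy":0,"wz":0,"hand":1},
    {"dx":0,"dy":0,"dz":0,"wx":0,"wy":0,"wz":0,"hand":1},
    {"dx":0,"dy":0,"dz":0,"wx":0,"wy":0,"wz":0,"hand":1}
  ]
}}

```text
t: 13.93
ee_pos: [0.4845, -0.0805, 0.0837]
tcp_rot: [-3.139, -0.0, 0.932]
contact_force: [-4.6, 2.2, 5.7]
finger_gap: 0.0181
grip_force: 20.0
```

Run:
```python
from h import *
arc()
```

```text
R 222.6 shuttle ang(pos) -36.6 yd -36.6 z 0.0837 F tan -1.0 rad -5.0 Fz 5.7 gap 0.0181 grip 20.0 t 13.9 M [0.44 0.91 0.01]
```

Request:
{"name": "servo_tool", "arguments": {
  "rows": [
    {"dx":-0.0018,"dy":-0.0008,"dz":0,"wx":0,"wy":0,"wz":0.5,"hand":1},
    {"dx":-0.0018,"dy":-0.0008,"dz":0,"wx":0,"wy":0,"wz":0.5,"hand":1},
    {"dx":0,"dy":0,"dz":0,"wx":0,"wy":0,"wz":0,"hand":1},
    {"dx":0,"dy":0,"dz":0,"wx":0,"wy":0,"wz":0,"hand":1}
  ]
}}

```text
t: 14.27
ee_pos: [0.4834, -0.0808, 0.0831]
tcp_rot: [3.141, -0.006, 0.914]
contact_force: [3.1, 8.5, -0.9]
finger_gap: 0.0178
grip_force: 20.1
```

Run:
```python
from h import *
arc()
```

```text
R 222.3 shuttle ang(pos) -36.9 yd -37.6 z 0.0831 F tan 8.6 rad -2.8 Fz -0.9 gap 0.0178 grip 20.1 t 14.3 M [ 1.59 -0.48  0.32]
```

Request:
{"name": "servo_tool", "arguments": {
  "rows": [
    {"dx":0,"dy":0,"dz":0,"wx":0,"wy":0,"wz":0,"hand":0.6},
    {"dx":0,"dy":0,"dz":0,"wx":0,"wy":0,"wz":0,"hand":0.5},
    {"dx":0,"dy":0,"dz":0,"wx":0,"wy":0,"wz":0,"hand":0.4},
    {"dx":0,"dy":0,"dz":0,"wx":0,"wy":0,"wz":0,"hand":0.4},
    {"dx":0,"dy":0,"dz":-0.02,"wx":0,"wy":0,"wz":0,"hand":0},
    {"dx":0,"dy":0,"dz":-0.03,"wx":0,"wy":0,"wz":0,"hand":0},
    {"dx":0,"dy":0,"dz":-0.03,"wx":0,"wy":0,"wz":0,"hand":0},
    {"dx":0,"dy":0,"dz":-0.03,"wx":0,"wy":0,"wz":0,"hand":0},
    {"dx":0,"dy":0,"dz":0,"wx":0,"wy":0,"wz":0,"hand":0},
    {"dx":0,"dy":0,"dz":0,"wx":0,"wy":0,"wz":0,"hand":0}
  ]
}}

```text
t: 15.1
ee_pos: [0.4836, -0.0841, 0.1948]
tcp_rot: [3.136, -0.001, 0.914]
contact_force: [-0.2, 1.1, -0.1]
finger_gap: 0.0814
grip_force: 0.0
```

Run:
```python
from h import *
discs()
go(.5185,-.322,.1,-37.6)
```

```text
disc [416.2 147.8] 250 [ 0.6298 -0.3179  0.0129] top 0.0159
disc [386.6 167. ] 154 [ 0.5652 -0.2178  0.0189] top 0.0219
disc [419.6 181.1] 266 [ 0.5185 -0.3236  0.0135] top 0.0165
disc [382.7 202.9] 265 [ 0.4486 -0.202   0.0133] top 0.0163
disc [422.4 214. ] 271 [ 0.4112 -0.3276  0.0127] top 0.0157
yd -37.6 turn wz -0.0 deg; then dx -166.7 dy 174.3 dz 92.8 mm t 15.15 rp [ 1.7992e+02 -1.0000e-02]
```

Request:
{"name": "servo_tool", "arguments": {
  "rows": [
    {"dx":-0.0167,"dy":0.0172,"dz":0,"wx":0,"wy":0,"wz":0,"hand":0},
    {"dx":-0.0167,"dy":0.0172,"dz":0.01,"wx":0,"wy":0,"wz":0,"hand":0},
    {"dx":-0.0167,"dy":0.0172,"dz":0.015,"wx":0,"wy":0,"wz":0,"hand":0},
    {"dx":-0.0167,"dy":0.0172,"dz":0.015,"wx":0,"wy":0,"wz":0,"hand":0},
    {"dx":-0.0167,"dy":0.0172,"dz":0.015,"wx":0,"wy":0,"wz":0,"hand":0},
    {"dx":-0.0167,"dy":0.0172,"dz":0.015,"wx":0,"wy":0,"wz":0,"hand":0},
    {"dx":-0.0167,"dy":0.0172,"dz":0.015,"wx":0,"wy":0,"wz":0,"hand":0},
    {"dx":-0.0167,"dy":0.0172,"dz":0.015,"wx":0,"wy":0,"wz":0,"hand":0},
    {"dx":-0.0167,"dy":0.0172,"dz":0.015,"wx":0,"wy":0,"wz":0,"hand":0},
    {"dx":-0.0167,"dy":0.0172,"dz":0.015,"wx":0,"wy":0,"wz":0,"hand":0},
    {"dx":0,"dy":0,"dz":0,"wx":0,"wy":0,"wz":0,"hand":0},
    {"dx":0,"dy":0,"dz":0,"wx":0,"wy":0,"wz":0,"hand":0}
  ]
}}

```text
t: 16.15
ee_pos: [0.5138, -0.3198, 0.0589]
tcp_rot: [-3.135, -0.0, 0.912]
contact_force: [0.6, 0.5, 0.3]
finger_gap: 0.094
grip_force: 0.0
```

Run:
```python
from h import *
go(.5190,-.323,.006,-37.6)
```

```text
yd -37.7 turn wz -0.1 deg; then dx 0.6 dy 6.1 dz 52.9 mm t 16.15 rp [-1.7961e+02 -2.0000e-02]
```

Request:
{"name": "servo_tool", "arguments": {
  "grip_force": 15,
  "rows": [
    {"dx":0,"dy":0.003,"dz":0.015,"wx":0,"wy":0,"wz":0,"hand":0},
    {"dx":0,"dy":0,"dz":0.015,"wx":0,"wy":0,"wz":0,"hand":0},
    {"dx":0,"dy":0,"dz":0.014,"wx":0,"wy":0,"wz":0,"hand":0},
    {"dx":0,"dy":0,"dz":0.009,"wx":0,"wy":0,"wz":0,"hand":0.3},
    {"dx":0,"dy":0,"dz":0,"wx":0,"wy":0,"wz":0,"hand":0.4},
    {"dx":0,"dy":0,"dz":0,"wx":0,"wy":0,"wz":0,"hand":1},
    {"dx":0,"dy":0,"dz":0,"wx":0,"wy":0,"wz":0,"hand":1},
    {"dx":0,"dy":0,"dz":0,"wx":0,"wy":0,"wz":0,"hand":1},
    {"dx":0,"dy":0,"dz":0,"wx":0,"wy":0,"wz":0,"hand":1},
    {"dx":0,"dy":0,"dz":0,"wx":0,"wy":0,"wz":0,"hand":1},
    {"dx":0,"dy":0,"dz":0,"wx":0,"wy":0,"wz":0,"hand":1}
  ]
}}

```text
t: 17.07
ee_pos: [0.5194, -0.3228, 0.0106]
tcp_rot: [3.14, -0.0, 0.914]
contact_force: [-0.5, 0.8, 3.7]
finger_gap: 0.0591
grip_force: 15.0
```

Run:
```python
from h import *
plate()
arc();go(.5435,-.003,.2,-37)
```

```text
top 797 [ 0.5432 -0.0021  0.0496]
side 82 [0.5092 0.0071 0.0205]
R 460.5 shuttle ang(pos) -47.0 yd -37.6 z 0.0106 F tan 0.8 rad -0.3 Fz 4.2 gap 0.0598 grip 15.0 t 17.2 M [0.12 0.11 0.03]
yd -37.6 turn wz -0.6 deg; then dx 270.0 dy -173.2 dz -189.4 mm t 17.1667 rp [ 1.7989e+02 -1.0000e-02]
```

Request:
{"name": "servo_tool", "arguments": {
  "rows": [
    {"dx":0,"dy":0,"dz":0,"wx":0,"wy":0,"wz":0,"hand":0.3},
    {"dx":0,"dy":0,"dz":0,"wx":0,"wy":0,"wz":0,"hand":0.3},
    {"dx":0,"dy":0,"dz":0,"wx":0,"wy":0,"wz":0,"hand":0.3},
    {"dx":0,"dy":0,"dz":0.001,"wx":0,"wy":0,"wz":0,"hand":1},
    {"dx":0,"dy":0,"dz":0,"wx":0,"wy":0,"wz":0,"hand":1},
    {"dx":0,"dy":0,"dz":0,"wx":0,"wy":0,"wz":0,"hand":1}
  ]
}}

```text
t: 17.67
ee_pos: [0.5183, -0.3221, 0.008]
tcp_rot: [-3.141, 0.0, 0.914]
contact_force: [0.6, 0.1, -1.0]
finger_gap: 0.0598
grip_force: 15.0
```

Run:
```python
from h import *
arc();go(.5435,-.003,.15,-37)
```

```text
R 459.4 shuttle ang(pos) -47.1 yd -37.6 z 0.0080 F tan 0.4 rad 0.4 Fz -1.0 gap 0.0598 grip 15.0 t 17.7 M [-0.08  0.07 -0.03]
yd -37.6 turn wz -0.6 deg; then dx 270.0 dy -171.9 dz -142.0 mm t 17.6667 rp [-179.95    0.  ]
```

Request:
{"name": "servo_tool", "arguments": {
  "rows": [
    {"dx":0,"dy":0,"dz":-0.01,"wx":0,"wy":0,"wz":0,"hand":1},
    {"dx":0,"dy":0,"dz":-0.02,"wx":0,"wy":0,"wz":0,"hand":1},
    {"dx":0,"dy":0,"dz":-0.03,"wx":0,"wy":0,"wz":0,"hand":1},
    {"dx":0,"dy":0,"dz":-0.03,"wx":0,"wy":0,"wz":0,"hand":1},
    {"dx":0,"dy":0,"dz":-0.03,"wx":0,"wy":0,"wz":0,"hand":1},
    {"dx":0,"dy":0,"dz":-0.03,"wx":0,"wy":0,"wz":0,"hand":1}
  ]
}}

```text
t: 18.17
ee_pos: [0.5184, -0.3221, 0.1604]
tcp_rot: [3.142, -0.0, 0.914]
contact_force: [-0.3, -0.3, -0.1]
finger_gap: 0.0593
grip_force: 15.0
```

Request:
{"name": "servo_tool", "arguments": {
  "rows": [
    {"dx":0.0225,"dy":-0.0143,"dz":0,"wx":0,"wy":0,"wz":0,"hand":1},
    {"dx":0.0225,"dy":-0.0143,"dz":0,"wx":0,"wy":0,"wz":0,"hand":1},
    {"dx":0.0225,"dy":-0.0143,"dz":0,"wx":0,"wy":0,"wz":0,"hand":1},
    {"dx":0.0225,"dy":-0.0143,"dz":0,"wx":0,"wy":0,"wz":0,"hand":1},
    {"dx":0.0225,"dy":-0.0143,"dz":0,"wx":0,"wy":0,"wz":0,"hand":1},
    {"dx":0.0225,"dy":-0.0143,"dz":0,"wx":0,"wy":0,"wz":0,"hand":1},
    {"dx":0.0225,"dy":-0.0143,"dz":0,"wx":0,"wy":0,"wz":0,"hand":1},
    {"dx":0.0225,"dy":-0.0143,"dz":0,"wx":0,"wy":0,"wz":0,"hand":1},
    {"dx":0.0225,"dy":-0.0143,"dz":0,"wx":0,"wy":0,"wz":0,"hand":1},
    {"dx":0.0225,"dy":-0.0143,"dz":0,"wx":0,"wy":0,"wz":0,"hand":1},
    {"dx":0.0225,"dy":-0.0143,"dz":0,"wx":0,"wy":0,"wz":0,"hand":1},
    {"dx":0.0225,"dy":-0.0143,"dz":0,"wx":0,"wy":0,"wz":0,"hand":1}
  ]
}}

```text
t: 19.17
ee_pos: [0.5474, -0.0024, 0.1592]
tcp_rot: [3.141, -0.0, 0.914]
contact_force: [0.5, -0.3, -1.1]
finger_gap: 0.059
grip_force: 15.0
```

Request:
{"name": "servo_tool", "arguments": {
  "rows": [
    {"dx":0,"dy":0,"dz":0.02,"wx":0,"wy":0,"wz":0,"hand":1},
    {"dx":0,"dy":0,"dz":0.03,"wx":0,"wy":0,"wz":0,"hand":1},
    {"dx":0,"dy":0,"dz":0.02,"wx":0,"wy":0,"wz":0,"hand":1},
    {"dx":0,"dy":0,"dz":0,"wx":0,"wy":0,"wz":0,"hand":1},
    {"dx":0,"dy":0,"dz":0,"wx":0,"wy":0,"wz":0,"hand":1}
  ]
}}

```text
t: 19.58
ee_pos: [0.5464, -0.0035, 0.0879]
tcp_rot: [-3.139, 0.001, 0.914]
contact_force: [0.9, 0.2, 0.2]
finger_gap: 0.0593
grip_force: 15.0
```

Run:
```python
from h import *
arc();go(.5435,-.003,.066,-37)
```

```text
R 204.8 shuttle ang(pos) -10.3 yd -37.6 z 0.0879 F tan 0.7 rad 0.6 Fz 0.2 gap 0.0593 grip 15.0 t 19.6 M [-0.07  0.08  0.02]
yd -37.6 turn wz -0.6 deg; then dx -1.4 dy -2.6 dz 21.9 mm t 19.5833 rp [-1.7986e+02  7.0000e-02]
```

Request:
{"name": "servo_tool", "arguments": {
  "rows": [
    {"dx":0,"dy":-0.0028,"dz":0.01,"wx":0,"wy":0,"wz":0,"hand":1},
    {"dx":0,"dy":0,"dz":0.007,"wx":0,"wy":0,"wz":0,"hand":1},
    {"dx":0,"dy":0,"dz":0.004,"wx":0,"wy":0,"wz":0,"hand":1},
    {"dx":0,"dy":0,"dz":0,"wx":0,"wy":0,"wz":0,"hand":1},
    {"dx":0,"dy":0,"dz":0,"wx":0,"wy":0,"wz":0,"hand":1}
  ]
}}

```text
t: 20.0
ee_pos: [0.5454, -0.0021, 0.0676]
tcp_rot: [3.141, -0.0, 0.914]
contact_force: [-0.6, -0.5, -0.6]
finger_gap: 0.0594
grip_force: 15.0
```

Run:
```python
from h import *
arc();go(.5438,-.0019,.066,-37)
```

```text
R 203.2 shuttle ang(pos) -10.1 yd -37.6 z 0.0676 F tan -0.8 rad -0.2 Fz -0.6 gap 0.0594 grip 15.0 t 20.0 M [-0.11  0.09 -0.03]
yd -37.6 turn wz -0.6 deg; then dx -0.8 dy -1.4 dz 1.6 mm t 20.0 rp [179.99  -0.  ]
```

Request:
{"name": "servo_tool", "arguments": {
  "rows": [
    {"dx":-0.0005,"dy":-0.001,"dz":0.0025,"wx":0,"wy":0,"wz":0,"hand":1},
    {"dx":0,"dy":0,"dz":0,"wx":0,"wy":0,"wz":0,"hand":0.35},
    {"dx":0,"dy":0,"dz":0,"wx":0,"wy":0,"wz":0,"hand":0.25},
    {"dx":0,"dy":0,"dz":0,"wx":0,"wy":0,"wz":0,"hand":0.15},
    {"dx":0,"dy":0,"dz":0,"wx":0,"wy":0,"wz":0,"hand":0.05},
    {"dx":0,"dy":0,"dz":-0.01,"wx":0,"wy":0,"wz":0,"hand":0},
    {"dx":0,"dy":0,"dz":-0.02,"wx":0,"wy":0,"wz":0,"hand":0},
    {"dx":0,"dy":0,"dz":-0.03,"wx":0,"wy":0,"wz":0,"hand":0},
    {"dx":0,"dy":0,"dz":-0.03,"wx":0,"wy":0,"wz":0,"hand":0},
    {"dx":0,"dy":0,"dz":-0.02,"wx":0,"wy":0,"wz":0,"hand":0}
  ]
}}

```text
t: 20.83
ee_pos: [0.5455, -0.0019, 0.1788]
tcp_rot: [3.138, -0.002, 0.914]
contact_force: [0.6, -0.6, -0.4]
finger_gap: 0.0941
grip_force: 0.0
```

Request:
{"name": "servo_tool", "arguments": {
  "rows": [
    {"dx":-0.018,"dy":0.004,"dz":0,"wx":0,"wy":0,"wz":0,"hand":0},
    {"dx":-0.018,"dy":0.004,"dz":0,"wx":0,"wy":0,"wz":0,"hand":0},
    {"dx":-0.018,"dy":0.004,"dz":0,"wx":0,"wy":0,"wz":0,"hand":0},
    {"dx":-0.018,"dy":0.004,"dz":0,"wx":0,"wy":0,"wz":0,"hand":0},
    {"dx":-0.018,"dy":0.004,"dz":0,"wx":0,"wy":0,"wz":0,"hand":0},
    {"dx":-0.018,"dy":0.004,"dz":0,"wx":0,"wy":0,"wz":0,"hand":0},
    {"dx":-0.018,"dy":0.004,"dz":0,"wx":0,"wy":0,"wz":0,"hand":0},
    {"dx":-0.018,"dy":0.004,"dz":0,"wx":0,"wy":0,"wz":0,"hand":0},
    {"dx":-0.018,"dy":0.004,"dz":0,"wx":0,"wy":0,"wz":0,"hand":0},
    {"dx":-0.018,"dy":0.004,"dz":0.02,"wx":0,"wy":0,"wz":0,"hand":0},
    {"dx":-0.018,"dy":0.004,"dz":0.03,"wx":0,"wy":0,"wz":0,"hand":0},
    {"dx":-0.018,"dy":0.004,"dz":0.03,"wx":0,"wy":0,"wz":0,"hand":0}
  ]
}}

```text
t: 21.83
ee_pos: [0.4515, -0.204, 0.0963]
tcp_rot: [3.136, -0.0, 0.914]
contact_force: [-0.2, -0.1, 0.0]
finger_gap: 0.094
grip_force: 0.0
```

```bash
cat >> h.py <<'E'
def cork(L=(.543,-.003),z=.074,rm=.05,lo=60):
    for n in("top","side"):
        i,dd,cc=grab(n); H,S,V=cv2.split(cv2.cvtColor(i,cv2.COLOR_RGB2HSV))
        v,u=np.mgrid[:400,:640]; q=onplane(cc,u.ravel(),v.ravel(),z).reshape(400,640,3)
        m=(S>lo)&(S<140)&(H>9)&(H<26)&(V>190)&(np.hypot(q[...,0]-L[0],q[...,1]-L[1])<rm)
        m=cv2.morphologyEx(m.astype(np.uint8),cv2.MORPH_CLOSE,np.ones((3,3),np.uint8))
        if m.sum()>60: print("cork",n,m.sum(),circ(m,cc,z,.03,L)[0].round(4))
    return i
E
python3 - <<'E'
from h import *
i=cork(); discs(); plate()
u,v=325,200; save("s3.png",cv2.resize(i[v-60:v+90,u-80:u+120],None,fx=4,fy=4))
go(.4486,-.202,.006,-37.6)
E
```

```text
cork top 269 [ 0.5451 -0.0029  0.0278]
disc [416.1 147.8] 257 [ 0.63   -0.3176  0.0124] top 0.0154
disc [380.  163.5] 103 [ 0.5769 -0.1971  0.0192] top 0.0222
disc [422.7 214.2] 260 [ 0.4107 -0.3286  0.013 ] top 0.016
top 238 [0.5464 0.0362 0.0186]
yd -37.6 turn wz -0.0 deg; then dx -1.5 dy -2.5 dz 90.4 mm t 22.0833 rp [ 1.7989e+02 -4.0000e-02]
```

View pics/s3.png

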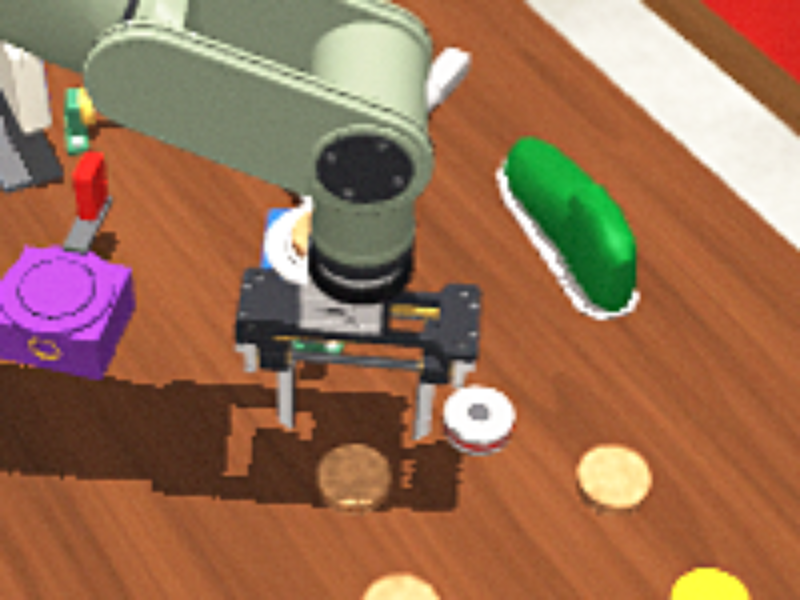

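Request:
{"name": "servo_tool", "arguments": {
  "grip_force": 15,
  "rows": [
    {"dx":-0.001,"dy":-0.002,"dz":0.02,"wx":0,"wy":0,"wz":0,"hand":0.1},
    {"dx":0,"dy":0,"dz":0.025,"wx":0,"wy":0,"wz":0,"hand":0.1},
    {"dx":0,"dy":0,"dz":0.02,"wx":0,"wy":0,"wz":0,"hand":0.1},
    {"dx":0,"dy":0,"dz":0.015,"wx":0,"wy":0,"wz":0,"hand":0.2},
    {"dx":0,"dy":0,"dz":0.01,"wx":0,"wy":0,"wz":0,"hand":0.25},
    {"dx":0,"dy":0,"dz":0,"wx":0,"wy":0,"wz":0,"hand":0.25},
    {"dx":0,"dy":0,"dz":0,"wx":0,"wy":0,"wz":0,"hand":1},
    {"dx":0,"dy":0,"dz":0,"wx":0,"wy":0,"wz":0,"hand":1},
    {"dx":0,"dy":0,"dz":0,"wx":0,"wy":0,"wz":0,"hand":1},
    {"dx":0,"dy":0,"dz":0,"wx":0,"wy":0,"wz":0,"hand":1}
  ]
}}

```text
t: 22.92
ee_pos: [0.4497, -0.2024, 0.0066]
tcp_rot: [3.138, -0.001, 0.914]
contact_force: [0.1, 0.8, 4.0]
finger_gap: 0.0591
grip_force: 15.0
```

Run:
```python
from h import *
arc();go(.5435,-.003,.066,-37.6)
```

```text
R 326.0 shuttle ang(pos) -52.2 yd -37.6 z 0.0066 F tan 0.7 rad -0.4 Fz 4.0 gap 0.0591 grip 15.0 t 22.9 M [0.19 0.01 0.  ]
yd -37.6 turn wz -0.0 deg; then dx 215.2 dy -47.4 dz -59.4 mm t 22.9167 rp [ 1.7981e+02 -4.0000e-02]
```

Request:
{"name": "servo_tool", "arguments": {
  "rows": [
    {"dx":0,"dy":0,"dz":-0.01,"wx":0,"wy":0,"wz":0,"hand":1},
    {"dx":0,"dy":0,"dz":-0.025,"wx":0,"wy":0,"wz":0,"hand":1},
    {"dx":0,"dy":0,"dz":-0.03,"wx":0,"wy":0,"wz":0,"hand":1},
    {"dx":0,"dy":0,"dz":-0.03,"wx":0,"wy":0,"wz":0,"hand":1},
    {"dx":0,"dy":0,"dz":-0.03,"wx":0,"wy":0,"wz":0,"hand":1},
    {"dx":0,"dy":0,"dz":-0.03,"wx":0,"wy":0,"wz":0,"hand":1}
  ]
}}

```text
t: 23.42
ee_pos: [0.4477, -0.2017, 0.1622]
tcp_rot: [3.141, 0.0, 0.914]
contact_force: [1.0, -1.3, -0.6]
finger_gap: 0.0596
grip_force: 15.0
```

Request:
{"name": "servo_tool", "arguments": {
  "rows": [
    {"dx":0.0179,"dy":-0.0039,"dz":0,"wx":0,"wy":0,"wz":0,"hand":1},
    {"dx":0.0179,"dy":-0.0039,"dz":0,"wx":0,"wy":0,"wz":0,"hand":1},
    {"dx":0.0179,"dy":-0.0039,"dz":0,"wx":0,"wy":0,"wz":0,"hand":1},
    {"dx":0.0179,"dy":-0.0039,"dz":0,"wx":0,"wy":0,"wz":0,"hand":1},
    {"dx":0.0179,"dy":-0.0039,"dz":0,"wx":0,"wy":0,"wz":0,"hand":1},
    {"dx":0.0179,"dy":-0.0039,"dz":0,"wx":0,"wy":0,"wz":0,"hand":1},
    {"dx":0.0179,"dy":-0.0039,"dz":0,"wx":0,"wy":0,"wz":0,"hand":1},
    {"dx":0.0179,"dy":-0.0039,"dz":0,"wx":0,"wy":0,"wz":0,"hand":1},
    {"dx":0.0179,"dy":-0.0039,"dz":0,"wx":0,"wy":0,"wz":0,"hand":1},
    {"dx":0.0179,"dy":-0.0039,"dz":0,"wx":0,"wy":0,"wz":0,"hand":1},
    {"dx":0.0179,"dy":-0.0039,"dz":0,"wx":0,"wy":0,"wz":0,"hand":1},
    {"dx":0.0179,"dy":-0.0039,"dz":0,"wx":0,"wy":0,"wz":0,"hand":1}
  ]
}}

```text
t: 24.42
ee_pos: [0.5423, -0.0023, 0.1607]
tcp_rot: [3.141, 0.0, 0.914]
contact_force: [-0.4, 0.5, -0.8]
finger_gap: 0.0595
grip_force: 15.0
```

Request:
{"name": "servo_tool", "arguments": {
  "rows": [
    {"dx":0,"dy":0,"dz":0.02,"wx":0,"wy":0,"wz":0,"hand":1},
    {"dx":0,"dy":0,"dz":0.025,"wx":0,"wy":0,"wz":0,"hand":1},
    {"dx":0,"dy":0,"dz":0.015,"wx":0,"wy":0,"wz":0,"hand":1},
    {"dx":0,"dy":0,"dz":0,"wx":0,"wy":0,"wz":0,"hand":1},
    {"dx":0,"dy":0,"dz":0,"wx":0,"wy":0,"wz":0,"hand":1},
    {"dx":0,"dy":0,"dz":0,"wx":0,"wy":0,"wz":0,"hand":1}
  ]
}}

```text
t: 24.92
ee_pos: [0.5431, -0.0033, 0.1014]
tcp_rot: [3.14, -0.001, 0.914]
contact_force: [0.7, -0.2, -0.6]
finger_gap: 0.0595
grip_force: 15.0
```

Run:
```python
from h import *
arc();go(.5432,-.0027,.0806,-37.6)
```

```text
R 202.1 shuttle ang(pos) -10.8 yd -37.6 z 0.1014 F tan 0.2 rad 0.7 Fz -0.6 gap 0.0595 grip 15.0 t 24.9 M [-0.04  0.09 -0.03]
yd -37.6 turn wz -0.0 deg; then dx 0.5 dy -0.3 dz 20.8 mm t 24.9167 rp [ 1.7989e+02 -6.0000e-02]
```

Request:
{"name": "servo_tool", "arguments": {
  "rows": [
    {"dx":0,"dy":0,"dz":0.01,"wx":0,"wy":0,"wz":0,"hand":1},
    {"dx":0,"dy":0,"dz":0.007,"wx":0,"wy":0,"wz":0,"hand":1},
    {"dx":0,"dy":0,"dz":0.004,"wx":0,"wy":0,"wz":0,"hand":1},
    {"dx":0,"dy":0,"dz":0,"wx":0,"wy":0,"wz":0,"hand":1},
    {"dx":0,"dy":0,"dz":0,"wx":0,"wy":0,"wz":0,"hand":1}
  ]
}}

```text
t: 25.33
ee_pos: [0.5424, -0.0032, 0.0795]
tcp_rot: [3.141, -0.0, 0.914]
contact_force: [-1.2, -0.1, 4.3]
finger_gap: 0.0594
grip_force: 15.0
```

Request:
{"name": "servo_tool", "arguments": {
  "rows": [
    {"dx":0,"dy":0,"dz":0,"wx":0,"wy":0,"wz":0,"hand":0.35},
    {"dx":0,"dy":0,"dz":0,"wx":0,"wy":0,"wz":0,"hand":0.25},
    {"dx":0,"dy":0,"dz":0,"wx":0,"wy":0,"wz":0,"hand":0.15},
    {"dx":0,"dy":0,"dz":0,"wx":0,"wy":0,"wz":0,"hand":0.05},
    {"dx":0,"dy":0,"dz":-0.01,"wx":0,"wy":0,"wz":0,"hand":0},
    {"dx":0,"dy":0,"dz":-0.02,"wx":0,"wy":0,"wz":0,"hand":0},
    {"dx":0,"dy":0,"dz":-0.03,"wx":0,"wy":0,"wz":0,"hand":0},
    {"dx":0,"dy":0,"dz":-0.03,"wx":0,"wy":0,"wz":0,"hand":0},
    {"dx":0,"dy":0,"dz":-0.01,"wx":0,"wy":0,"wz":0,"hand":0}
  ]
}}

```text
t: 26.08
ee_pos: [0.5454, -0.0035, 0.1845]
tcp_rot: [3.134, -0.004, 0.914]
contact_force: [-0.2, -0.2, 0.2]
finger_gap: 0.0938
grip_force: 0.0
```

Request:
{"name": "servo_tool", "arguments": {
  "rows": [
    {"dx":-0.0164,"dy":0.0217,"dz":0,"wx":0,"wy":0,"wz":0,"hand":0},
    {"dx":-0.0164,"dy":0.0217,"dz":0,"wx":0,"wy":0,"wz":0,"hand":0},
    {"dx":-0.0164,"dy":0.0217,"dz":0,"wx":0,"wy":0,"wz":0,"hand":0},
    {"dx":-0.0164,"dy":0.0217,"dz":0,"wx":0,"wy":0,"wz":0,"hand":0},
    {"dx":-0.0164,"dy":0.0217,"dz":0,"wx":0,"wy":0,"wz":0,"hand":0},
    {"dx":-0.0164,"dy":0.0217,"dz":0,"wx":0,"wy":0,"wz":0,"hand":0},
    {"dx":-0.0164,"dy":0.0217,"dz":0,"wx":0,"wy":0,"wz":0,"hand":0},
    {"dx":-0.0164,"dy":0.0217,"dz":0,"wx":0,"wy":0,"wz":0,"hand":0},
    {"dx":-0.0164,"dy":0.0217,"dz":0,"wx":0,"wy":0,"wz":0,"hand":0},
    {"dx":-0.0164,"dy":0.0217,"dz":0.02,"wx":0,"wy":0,"wz":0,"hand":0},
    {"dx":-0.0164,"dy":0.0217,"dz":0.03,"wx":0,"wy":0,"wz":0,"hand":0},
    {"dx":-0.0164,"dy":0.0217,"dz":0.03,"wx":0,"wy":0,"wz":0,"hand":0}
  ]
}}

```text
t: 27.08
ee_pos: [0.6294, -0.3198, 0.0991]
tcp_rot: [3.138, -0.0, 0.914]
contact_force: [-0.1, 0.5, -0.4]
finger_gap: 0.0942
grip_force: 0.0
```

Run:
```python
from h import *
i=cork(z=.09); discs()
u,v=325,195; save("s4.png",cv2.resize(i[v-50:v+50,u-50:u+50],None,fx=5,fy=5))
go(.630,-.3176,.006,-37.6)
```

```text
cork top 275 [ 0.5426 -0.0036  0.0279]
cork side 154 [ 0.5424 -0.0045  0.0268]
disc [380.4 163.4] 112 [ 0.5773 -0.1982  0.0188] top 0.0218
disc [423.2 214.4] 245 [ 0.41   -0.33    0.0127] top 0.0157
yd -37.8 turn wz -0.2 deg; then dx 3.2 dy 4.0 dz 86.4 mm t 27.2333 rp [-1.7938e+02  4.0000e-02]
```

Request:
{"name": "servo_tool", "arguments": {
  "grip_force": 15,
  "rows": [
    {"dx":0.002,"dy":0.001,"dz":0.02,"wx":0,"wy":0,"wz":0,"hand":0.1},
    {"dx":0,"dy":0,"dz":0.025,"wx":0,"wy":0,"wz":0,"hand":0.1},
    {"dx":0,"dy":0,"dz":0.02,"wx":0,"wy":0,"wz":0,"hand":0.1},
    {"dx":0,"dy":0,"dz":0.015,"wx":0,"wy":0,"wz":0,"hand":0.2},
    {"dx":0,"dy":0,"dz":0.007,"wx":0,"wy":0,"wz":0,"hand":0.25},
    {"dx":0,"dy":0,"dz":0,"wx":0,"wy":0,"wz":0,"hand":0.25},
    {"dx":0,"dy":0,"dz":0,"wx":0,"wy":0,"wz":0,"hand":1},
    {"dx":0,"dy":0,"dz":0,"wx":0,"wy":0,"wz":0,"hand":1},
    {"dx":0,"dy":0,"dz":0,"wx":0,"wy":0,"wz":0,"hand":1},
    {"dx":0,"dy":0,"dz":0,"wx":0,"wy":0,"wz":0,"hand":1}
  ]
}}

```text
t: 28.07
ee_pos: [0.6317, -0.3176, 0.0141]
tcp_rot: [3.138, -0.0, 0.914]
contact_force: [0.6, 1.2, 3.0]
finger_gap: 0.0589
grip_force: 15.0
```

Run:
```python
from h import *
arc();go(.5435,-.003,.066,-37.6)
```

```text
R 501.4 shuttle ang(pos) -34.5 yd -37.6 z 0.0141 F tan 1.3 rad -0.2 Fz 3.0 gap 0.0589 grip 15.0 t 28.1 M [ 0.1   0.11 -0.01]
yd -37.6 turn wz -0.0 deg; then dx 195.4 dy -261.9 dz -51.9 mm t 28.0667 rp [ 1.798e+02 -3.000e-02]
```

Only about 2 mm of bite here, so re-grip deeper.

Request:
{"name": "servo_tool", "arguments": {
  "rows": [
    {"dx":0,"dy":0,"dz":0,"wx":0,"wy":0,"wz":0,"hand":0.3},
    {"dx":0,"dy":0,"dz":0,"wx":0,"wy":0,"wz":0,"hand":0.25},
    {"dx":0,"dy":0,"dz":0.003,"wx":0,"wy":0,"wz":0,"hand":0.25},
    {"dx":0,"dy":0,"dz":0.003,"wx":0,"wy":0,"wz":0,"hand":0.25},
    {"dx":0,"dy":0,"dz":0,"wx":0,"wy":0,"wz":0,"hand":0.25},
    {"dx":0,"dy":0,"dz":0,"wx":0,"wy":0,"wz":0,"hand":1},
    {"dx":0,"dy":0,"dz":0,"wx":0,"wy":0,"wz":0,"hand":1},
    {"dx":0,"dy":0,"dz":0,"wx":0,"wy":0,"wz":0,"hand":1},
    {"dx":0,"dy":0,"dz":0,"wx":0,"wy":0,"wz":0,"hand":1}
  ]
}}

```text
t: 28.82
ee_pos: [0.6303, -0.3168, 0.0058]
tcp_rot: [-3.141, 0.0, 0.914]
contact_force: [0.5, 1.3, -0.7]
finger_gap: 0.0594
grip_force: 15.0
```

Run:
```python
from h import *
arc();go(.5435,-.003,.066,-37.6)
```

```text
R 500.0 shuttle ang(pos) -34.6 yd -37.6 z 0.0058 F tan 1.3 rad -0.4 Fz -0.7 gap 0.0594 grip 15.0 t 28.8 M [-0.1   0.13 -0.02]
yd -37.6 turn wz -0.0 deg; then dx 195.7 dy -260.3 dz -60.2 mm t 28.8167 rp [-179.99    0.  ]
```

Request:
{"name": "servo_tool", "arguments": {
  "rows": [
    {"dx":0,"dy":0,"dz":-0.01,"wx":0,"wy":0,"wz":0,"hand":1},
    {"dx":0,"dy":0,"dz":-0.025,"wx":0,"wy":0,"wz":0,"hand":1},
    {"dx":0,"dy":0,"dz":-0.03,"wx":0,"wy":0,"wz":0,"hand":1},
    {"dx":0,"dy":0,"dz":-0.03,"wx":0,"wy":0,"wz":0,"hand":1},
    {"dx":0,"dy":0,"dz":-0.03,"wx":0,"wy":0,"wz":0,"hand":1},
    {"dx":0,"dy":0,"dz":-0.03,"wx":0,"wy":0,"wz":0,"hand":1}
  ]
}}

```text
t: 29.32
ee_pos: [0.6303, -0.3168, 0.1633]
tcp_rot: [3.141, -0.0, 0.914]
contact_force: [0.7, 0.0, -0.8]
finger_gap: 0.0595
grip_force: 15.0
```

Request:
{"name": "servo_tool", "arguments": {
  "rows": [
    {"dx":0.0163,"dy":-0.0217,"dz":0,"wx":0,"wy":0,"wz":0,"hand":1},
    {"dx":0.0163,"dy":-0.0217,"dz":0,"wx":0,"wy":0,"wz":0,"hand":1},
    {"dx":0.0163,"dy":-0.0217,"dz":0,"wx":0,"wy":0,"wz":0,"hand":1},
    {"dx":0.0163,"dy":-0.0217,"dz":0,"wx":0,"wy":0,"wz":0,"hand":1},
    {"dx":0.0163,"dy":-0.0217,"dz":0,"wx":0,"wy":0,"wz":0,"hand":1},
    {"dx":0.0163,"dy":-0.0217,"dz":0,"wx":0,"wy":0,"wz":0,"hand":1},
    {"dx":0.0163,"dy":-0.0217,"dz":0,"wx":0,"wy":0,"wz":0,"hand":1},
    {"dx":0.0163,"dy":-0.0217,"dz":0,"wx":0,"wy":0,"wz":0,"hand":1},
    {"dx":0.0163,"dy":-0.0217,"dz":0,"wx":0,"wy":0,"wz":0,"hand":1},
    {"dx":0.0163,"dy":-0.0217,"dz":0,"wx":0,"wy":0,"wz":0,"hand":1},
    {"dx":0.0163,"dy":-0.0217,"dz":0,"wx":0,"wy":0,"wz":0,"hand":1},
    {"dx":0.0163,"dy":-0.0217,"dz":0,"wx":0,"wy":0,"wz":0,"hand":1}
  ]
}}

```text
t: 30.32
ee_pos: [0.5432, -0.0018, 0.162]
tcp_rot: [3.14, -0.001, 0.914]
contact_force: [0.8, 1.1, -0.2]
finger_gap: 0.0594
grip_force: 15.0
```

Request:
{"name": "servo_tool", "arguments": {
  "rows": [
    {"dx":0,"dy":0,"dz":0.015,"wx":0,"wy":0,"wz":0,"hand":1},
    {"dx":0,"dy":0,"dz":0.02,"wx":0,"wy":0,"wz":0,"hand":1},
    {"dx":0,"dy":0,"dz":0.01,"wx":0,"wy":0,"wz":0,"hand":1},
    {"dx":0,"dy":0,"dz":0,"wx":0,"wy":0,"wz":0,"hand":1},
    {"dx":0,"dy":0,"dz":0,"wx":0,"wy":0,"wz":0,"hand":1},
    {"dx":0,"dy":0,"dz":0,"wx":0,"wy":0,"wz":0,"hand":1}
  ]
}}

```text
t: 30.82
ee_pos: [0.5443, -0.0035, 0.117]
tcp_rot: [3.14, -0.001, 0.914]
contact_force: [0.4, 0.4, -0.3]
finger_gap: 0.0597
grip_force: 15.0
```

Run:
```python
from h import *
arc();go(.5435,-.0026,.0958,-37.6)
```

```text
R 203.2 shuttle ang(pos) -10.6 yd -37.7 z 0.1170 F tan 0.6 rad 0.1 Fz -0.3 gap 0.0597 grip 15.0 t 30.8 M [-0.02  0.1  -0.  ]
yd -37.7 turn wz -0.1 deg; then dx 0.2 dy -1.2 dz 21.2 mm t 30.8167 rp [ 1.7992e+02 -4.0000e-02]
```

Request:
{"name": "servo_tool", "arguments": {
  "rows": [
    {"dx":0,"dy":-0.0008,"dz":0.01,"wx":0,"wy":0,"wz":0,"hand":1},
    {"dx":0,"dy":0,"dz":0.007,"wx":0,"wy":0,"wz":0,"hand":1},
    {"dx":0,"dy":0,"dz":0.0045,"wx":0,"wy":0,"wz":0,"hand":1},
    {"dx":0,"dy":0,"dz":0,"wx":0,"wy":0,"wz":0,"hand":1},
    {"dx":0,"dy":0,"dz":0,"wx":0,"wy":0,"wz":0,"hand":1}
  ]
}}

```text
t: 31.23
ee_pos: [0.5428, -0.0027, 0.0943]
tcp_rot: [-3.141, 0.0, 0.914]
contact_force: [-0.6, 0.5, 1.1]
finger_gap: 0.0595
grip_force: 15.0
```

Request:
{"name": "servo_tool", "arguments": {
  "rows": [
    {"dx":0,"dy":0,"dz":0,"wx":0,"wy":0,"wz":0,"hand":0.35},
    {"dx":0,"dy":0,"dz":0,"wx":0,"wy":0,"wz":0,"hand":0.25},
    {"dx":0,"dy":0,"dz":0,"wx":0,"wy":0,"wz":0,"hand":0.15},
    {"dx":0,"dy":0,"dz":0,"wx":0,"wy":0,"wz":0,"hand":0.05},
    {"dx":0,"dy":0,"dz":-0.01,"wx":0,"wy":0,"wz":0,"hand":0},
    {"dx":0,"dy":0,"dz":-0.02,"wx":0,"wy":0,"wz":0,"hand":0},
    {"dx":0,"dy":0,"dz":-0.03,"wx":0,"wy":0,"wz":0,"hand":0},
    {"dx":0,"dy":0,"dz":-0.03,"wx":0,"wy":0,"wz":0,"hand":0}
  ]
}}

```text
t: 31.9
ee_pos: [0.542, -0.0024, 0.1852]
tcp_rot: [-3.14, 0.001, 0.914]
contact_force: [1.1, 0.1, 0.3]
finger_gap: 0.0937
grip_force: 0.0
```

Request:
{"name": "servo_tool", "arguments": {
  "rows": [
    {"dx":-0.0282,"dy":0.0078,"dz":0,"wx":0,"wy":0,"wz":0,"hand":0},
    {"dx":-0.0282,"dy":0.0078,"dz":0,"wx":0,"wy":0,"wz":0,"hand":0},
    {"dx":-0.0282,"dy":0.0078,"dz":0,"wx":0,"wy":0,"wz":0,"hand":0},
    {"dx":-0.0282,"dy":0.0078,"dz":0,"wx":0,"wy":0,"wz":0,"hand":0},
    {"dx":-0.0282,"dy":0.0078,"dz":0,"wx":0,"wy":0,"wz":0,"hand":0},
    {"dx":-0.0282,"dy":0.0078,"dz":0,"wx":0,"wy":0,"wz":0,"hand":0},
    {"dx":-0.0282,"dy":0.0078,"dz":0,"wx":0,"wy":0,"wz":0,"hand":0},
    {"dx":-0.0282,"dy":0.0078,"dz":0,"wx":0,"wy":0,"wz":0,"hand":0},
    {"dx":-0.0282,"dy":0.0078,"dz":0,"wx":0,"wy":0,"wz":0,"hand":0},
    {"dx":-0.0282,"dy":0.0078,"dz":0.02,"wx":0,"wy":0,"wz":0,"hand":0},
    {"dx":-0.0282,"dy":0.0078,"dz":0.03,"wx":0,"wy":0,"wz":0,"hand":0},
    {"dx":-0.0282,"dy":0.0078,"dz":0.03,"wx":0,"wy":0,"wz":0,"hand":0}
  ]
}}

```text
t: 32.9
ee_pos: [0.4111, -0.33, 0.1062]
tcp_rot: [3.136, 0.001, 0.914]
contact_force: [0.4, -0.3, -0.4]
finger_gap: 0.094
grip_force: 0.0
```

Request:
{"name": "servo_tool", "arguments": {
  "rows": [
    {"dx":0,"dy":0,"dz":0,"wx":0,"wy":0,"wz":0,"hand":0},
    {"dx":0,"dy":0,"dz":0,"wx":0,"wy":0,"wz":0,"hand":0},
    {"dx":0,"dy":0,"dz":0,"wx":0,"wy":0,"wz":0,"hand":0}
  ]
}}

```text
t: 33.15
ee_pos: [0.4111, -0.3275, 0.1057]
tcp_rot: [3.141, -0.0, 0.914]
contact_force: [0.2, 0.4, 0.7]
finger_gap: 0.0939
grip_force: 0.0
```

Run:
```python
from h import *
go(.4107,-.3286,.006,-37.6)
i=cork(z=.106); discs()
u,v=325,190; save("s5.png",cv2.resize(i[v-50:v+50,u-50:u+50],None,fx=5,fy=5))
```

```text
yd -37.6 turn wz -0.0 deg; then dx -1.1 dy 0.3 dz 99.7 mm t 33.15 rp [ 1.7994e+02 -2.0000e-02]
cork top 279 [ 0.5427 -0.0036  0.0278]
disc [383.9 166. ] 255 [ 0.5686 -0.2092  0.0184] top 0.0214
```

Request:
{"name": "servo_tool", "arguments": {
  "grip_force": 15,
  "rows": [
    {"dx":-0.001,"dy":0,"dz":0.025,"wx":0,"wy":0,"wz":0,"hand":0.1},
    {"dx":0,"dy":0,"dz":0.025,"wx":0,"wy":0,"wz":0,"hand":0.1},
    {"dx":0,"dy":0,"dz":0.025,"wx":0,"wy":0,"wz":0,"hand":0.1},
    {"dx":0,"dy":0,"dz":0.015,"wx":0,"wy":0,"wz":0,"hand":0.2},
    {"dx":0,"dy":0,"dz":0.011,"wx":0,"wy":0,"wz":0,"hand":0.25},
    {"dx":0,"dy":0,"dz":0,"wx":0,"wy":0,"wz":0,"hand":0.25},
    {"dx":0,"dy":0,"dz":0,"wx":0,"wy":0,"wz":0,"hand":0.25},
    {"dx":0,"dy":0,"dz":0,"wx":0,"wy":0,"wz":0,"hand":0.3},
    {"dx":0,"dy":0,"dz":0,"wx":0,"wy":0,"wz":0,"hand":1},
    {"dx":0,"dy":0,"dz":0,"wx":0,"wy":0,"wz":0,"hand":1},
    {"dx":0,"dy":0,"dz":0,"wx":0,"wy":0,"wz":0,"hand":1},
    {"dx":0,"dy":0,"dz":0,"wx":0,"wy":0,"wz":0,"hand":1}
  ]
}}

```text
t: 34.3
ee_pos: [0.4109, -0.3291, 0.0053]
tcp_rot: [3.139, 0.0, 0.914]
contact_force: [0.7, 1.4, 5.2]
finger_gap: 0.0597
grip_force: 15.0
```

Run:
```python
from h import *
arc();go(.5435,-.003,.066,-37.6)
```

```text
R 446.2 shuttle ang(pos) -60.6 yd -37.6 z 0.0053 F tan 1.6 rad -0.3 Fz 5.2 gap 0.0597 grip 15.0 t 34.3 M [0.18 0.17 0.03]
yd -37.6 turn wz -0.0 deg; then dx 339.3 dy -94.0 dz -60.7 mm t 34.3 rp [1.7985e+02 1.0000e-02]
```

Request:
{"name": "servo_tool", "arguments": {
  "rows": [
    {"dx":0,"dy":0,"dz":-0.01,"wx":0,"wy":0,"wz":0,"hand":1},
    {"dx":0,"dy":0,"dz":-0.025,"wx":0,"wy":0,"wz":0,"hand":1},
    {"dx":0,"dy":0,"dz":-0.035,"wx":0,"wy":0,"wz":0,"hand":1},
    {"dx":0,"dy":0,"dz":-0.035,"wx":0,"wy":0,"wz":0,"hand":1},
    {"dx":0,"dy":0,"dz":-0.035,"wx":0,"wy":0,"wz":0,"hand":1},
    {"dx":0,"dy":0,"dz":-0.03,"wx":0,"wy":0,"wz":0,"hand":1}
  ]
}}

```text
t: 34.8
ee_pos: [0.4101, -0.3285, 0.1768]
tcp_rot: [3.14, 0.001, 0.914]
contact_force: [0.4, -0.8, -1.2]
finger_gap: 0.0593
grip_force: 15.0
```

Request:
{"name": "servo_tool", "arguments": {
  "rows": [
    {"dx":0.0282,"dy":-0.0079,"dz":0,"wx":0,"wy":0,"wz":0,"hand":1},
    {"dx":0.0282,"dy":-0.0079,"dz":0,"wx":0,"wy":0,"wz":0,"hand":1},
    {"dx":0.0282,"dy":-0.0079,"dz":0,"wx":0,"wy":0,"wz":0,"hand":1},
    {"dx":0.0282,"dy":-0.0079,"dz":0,"wx":0,"wy":0,"wz":0,"hand":1},
    {"dx":0.0282,"dy":-0.0079,"dz":0,"wx":0,"wy":0,"wz":0,"hand":1},
    {"dx":0.0282,"dy":-0.0079,"dz":0,"wx":0,"wy":0,"wz":0,"hand":1},
    {"dx":0.0282,"dy":-0.0079,"dz":0,"wx":0,"wy":0,"wz":0,"hand":1},
    {"dx":0.0282,"dy":-0.0079,"dz":0,"wx":0,"wy":0,"wz":0,"hand":1},
    {"dx":0.0282,"dy":-0.0079,"dz":0,"wx":0,"wy":0,"wz":0,"hand":1},
    {"dx":0.0282,"dy":-0.0079,"dz":0,"wx":0,"wy":0,"wz":0,"hand":1},
    {"dx":0.0282,"dy":-0.0079,"dz":0,"wx":0,"wy":0,"wz":0,"hand":1},
    {"dx":0.0282,"dy":-0.0079,"dz":0,"wx":0,"wy":0,"wz":0,"hand":1}
  ]
}}

```text
t: 35.8
ee_pos: [0.5415, -0.0009, 0.1742]
tcp_rot: [3.141, 0.0, 0.914]
contact_force: [-0.7, -0.6, -1.4]
finger_gap: 0.0596
grip_force: 15.0
```

Request:
{"name": "servo_tool", "arguments": {
  "rows": [
    {"dx":0,"dy":0,"dz":0.015,"wx":0,"wy":0,"wz":0,"hand":1},
    {"dx":0,"dy":0,"dz":0.015,"wx":0,"wy":0,"wz":0,"hand":1},
    {"dx":0,"dy":0,"dz":0.01,"wx":0,"wy":0,"wz":0,"hand":1},
    {"dx":0,"dy":0,"dz":0,"wx":0,"wy":0,"wz":0,"hand":1},
    {"dx":0,"dy":0,"dz":0,"wx":0,"wy":0,"wz":0,"hand":1},
    {"dx":0,"dy":0,"dz":0,"wx":0,"wy":0,"wz":0,"hand":1}
  ]
}}

```text
t: 36.3
ee_pos: [0.5418, -0.0028, 0.1346]
tcp_rot: [3.141, -0.001, 0.913]
contact_force: [-0.2, -0.4, -1.0]
finger_gap: 0.0597
grip_force: 15.0
```

Run:
```python
from h import *
arc();go(.5428,-.0030,.1115,-37.6)
```

```text
R 200.7 shuttle ang(pos) -10.9 yd -37.7 z 0.1346 F tan -0.4 rad 0.1 Fz -1.0 gap 0.0597 grip 15.0 t 36.3 M [-0.04  0.13  0.02]
yd -37.7 turn wz -0.1 deg; then dx 0.4 dy 0.9 dz 23.1 mm t 36.3 rp [ 1.7995e+02 -3.0000e-02]
```

Request:
{"name": "servo_tool", "arguments": {
  "rows": [
    {"dx":0,"dy":0.0008,"dz":0.012,"wx":0,"wy":0,"wz":0,"hand":1},
    {"dx":0,"dy":0,"dz":0.007,"wx":0,"wy":0,"wz":0,"hand":1},
    {"dx":0,"dy":0,"dz":0.004,"wx":0,"wy":0,"wz":0,"hand":1},
    {"dx":0,"dy":0,"dz":0,"wx":0,"wy":0,"wz":0,"hand":1},
    {"dx":0,"dy":0,"dz":0,"wx":0,"wy":0,"wz":0,"hand":1}
  ]
}}

```text
t: 36.72
ee_pos: [0.5418, -0.003, 0.1106]
tcp_rot: [-3.141, 0.001, 0.914]
contact_force: [-1.2, -0.5, 2.0]
finger_gap: 0.0593
grip_force: 15.0
```

Request:
{"name": "servo_tool", "arguments": {
  "rows": [
    {"dx":0,"dy":0,"dz":0,"wx":0,"wy":0,"wz":0,"hand":0.35},
    {"dx":0,"dy":0,"dz":0,"wx":0,"wy":0,"wz":0,"hand":0.25},
    {"dx":0,"dy":0,"dz":0,"wx":0,"wy":0,"wz":0,"hand":0.15},
    {"dx":0,"dy":0,"dz":0,"wx":0,"wy":0,"wz":0,"hand":0.05},
    {"dx":0,"dy":0,"dz":-0.01,"wx":0,"wy":0,"wz":0,"hand":0},
    {"dx":0,"dy":0,"dz":-0.02,"wx":0,"wy":0,"wz":0,"hand":0},
    {"dx":0,"dy":0,"dz":-0.03,"wx":0,"wy":0,"wz":0,"hand":0},
    {"dx":0,"dy":0,"dz":-0.02,"wx":0,"wy":0,"wz":0,"hand":0}
  ]
}}

```text
t: 37.38
ee_pos: [0.5428, -0.0028, 0.1935]
tcp_rot: [3.14, -0.001, 0.914]
contact_force: [1.2, -0.9, 0.5]
finger_gap: 0.0936
grip_force: 0.0
```

Request:
{"name": "servo_tool", "arguments": {
  "rows": [
    {"dx":-0.0147,"dy":0.0147,"dz":0,"wx":0,"wy":0,"wz":0,"hand":0},
    {"dx":-0.0147,"dy":0.0147,"dz":0,"wx":0,"wy":0,"wz":0,"hand":0},
    {"dx":-0.0147,"dy":0.0147,"dz":0,"wx":0,"wy":0,"wz":0,"hand":0},
    {"dx":-0.0147,"dy":0.0147,"dz":0,"wx":0,"wy":0,"wz":0,"hand":0},
    {"dx":-0.0147,"dy":0.0147,"dz":0,"wx":0,"wy":0,"wz":0,"hand":0},
    {"dx":-0.0147,"dy":0.0147,"dz":0,"wx":0,"wy":0,"wz":0,"hand":0},
    {"dx":-0.0147,"dy":0.0147,"dz":0,"wx":0,"wy":0,"wz":0,"hand":0},
    {"dx":-0.0147,"dy":0.0147,"dz":0.02,"wx":0,"wy":0,"wz":0,"hand":0},
    {"dx":-0.0147,"dy":0.0147,"dz":0.03,"wx":0,"wy":0,"wz":0,"hand":0},
    {"dx":-0.0147,"dy":0.0147,"dz":0.03,"wx":0,"wy":0,"wz":0,"hand":0},
    {"dx":0,"dy":0,"dz":0,"wx":0,"wy":0,"wz":0,"hand":0},
    {"dx":0,"dy":0,"dz":0,"wx":0,"wy":0,"wz":0,"hand":0}
  ]
}}

```text
t: 38.38
ee_pos: [0.5672, -0.2089, 0.109]
tcp_rot: [-3.137, 0.0, 0.912]
contact_force: [1.2, 0.4, 0.5]
finger_gap: 0.0942
grip_force: 0.0
```

Run:
```python
from h import *
go(.5690,-.2092,.006,-37.6)
i=cork(z=.122); discs(); j,d,c=grab("top")
u,v=325,190; save("s6.png",np.hstack([cv2.resize(i[v-50:v+50,u-40:u+40],None,fx=5,fy=5),cv2.resize(j[125:225,290:370],None,fx=5,fy=5)]))
```

```text
yd -37.7 turn wz -0.1 deg; then dx 0.8 dy 1.6 dz 103.0 mm t 38.3833 rp [-1.7973e+02  2.0000e-02]
cork top 286 [ 0.5425 -0.0027  0.0278]
cork side 173 [ 0.538  -0.0048  0.0292]
```

View pics/s6.png

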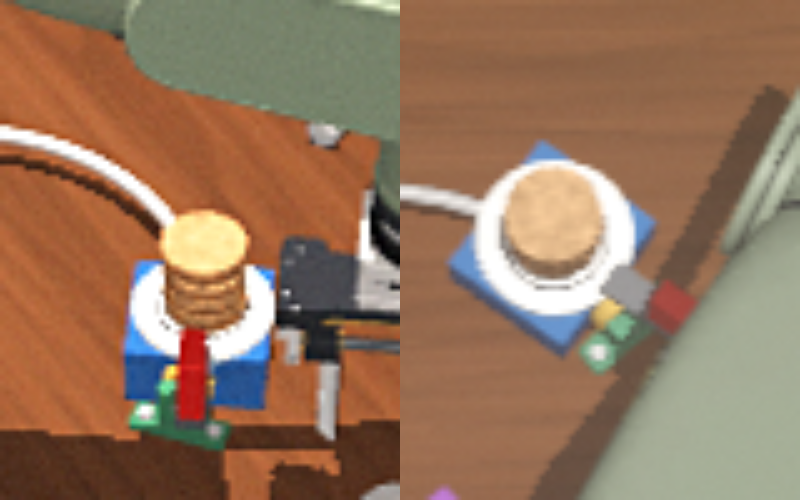

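The picture shows four lifts stacked flush at crop (205,270), centred on the plate. Next is the weight.

Request:
{"name": "servo_tool", "arguments": {
  "grip_force": 35,
  "rows": [
    {"dx":0.0005,"dy":0.001,"dz":0.025,"wx":0,"wy":0,"wz":0,"hand":0.1},
    {"dx":0,"dy":0,"dz":0.025,"wx":0,"wy":0,"wz":0,"hand":0.1},
    {"dx":0,"dy":0,"dz":0.025,"wx":0,"wy":0,"wz":0,"hand":0.1},
    {"dx":0,"dy":0,"dz":0.015,"wx":0,"wy":0,"wz":0,"hand":0.2},
    {"dx":0,"dy":0,"dz":0.012,"wx":0,"wy":0,"wz":0,"hand":0.25},
    {"dx":0,"dy":0,"dz":0,"wx":0,"wy":0,"wz":0,"hand":0.25},
    {"dx":0,"dy":0,"dz":0,"wx":0,"wy":0,"wz":0,"hand":0.25},
    {"dx":0,"dy":0,"dz":0,"wx":0,"wy":0,"wz":0,"hand":0.3},
    {"dx":0,"dy":0,"dz":0,"wx":0,"wy":0,"wz":0,"hand":1},
    {"dx":0,"dy":0,"dz":0,"wx":0,"wy":0,"wz":0,"hand":1},
    {"dx":0,"dy":0,"dz":0,"wx":0,"wy":0,"wz":0,"hand":1},
    {"dx":0,"dy":0,"dz":0,"wx":0,"wy":0,"wz":0,"hand":1}
  ]
}}

```text
t: 39.58
ee_pos: [0.5698, -0.2087, 0.0104]
tcp_rot: [-3.141, -0.0, 0.914]
contact_force: [-3.0, 3.5, 7.1]
finger_gap: 0.0573
grip_force: 35.0
```

Request:
{"name": "servo_tool", "arguments": {
  "rows": [
    {"dx":0,"dy":0,"dz":0,"wx":0,"wy":0,"wz":0,"hand":1},
    {"dx":0,"dy":0,"dz":0,"wx":0,"wy":0,"wz":0,"hand":1}
  ]
}}

```text
t: 39.75
ee_pos: [0.5698, -0.2086, 0.0104]
tcp_rot: [-3.141, -0.0, 0.914]
contact_force: [-2.8, 2.6, 5.8]
finger_gap: 0.0573
grip_force: 35.0
```

Run:
```python
from h import *
arc();go(.5425,-.003,.128,-37.6)
```

```text
R 376.0 shuttle ang(pos) -34.3 yd -37.6 z 0.0104 F tan 0.3 rad -3.8 Fz 5.8 gap 0.0573 grip 35.0 t 39.8 M [ 0.6   0.85 -0.03]
yd -37.6 turn wz -0.0 deg; then dx 146.3 dy -147.1 dz -117.6 mm t 39.75 rp [-1.7995e+02 -3.0000e-02]
```

Request:
{"name": "servo_tool", "arguments": {
  "rows": [
    {"dx":0,"dy":0,"dz":-0.01,"wx":0,"wy":0,"wz":0,"hand":1},
    {"dx":0,"dy":0,"dz":-0.02,"wx":0,"wy":0,"wz":0,"hand":1},
    {"dx":0,"dy":0,"dz":-0.03,"wx":0,"wy":0,"wz":0,"hand":1},
    {"dx":0,"dy":0,"dz":-0.03,"wx":0,"wy":0,"wz":0,"hand":1},
    {"dx":0,"dy":0,"dz":-0.03,"wx":0,"wy":0,"wz":0,"hand":1},
    {"dx":0,"dy":0,"dz":-0.03,"wx":0,"wy":0,"wz":0,"hand":1},
    {"dx":0,"dy":0,"dz":-0.02,"wx":0,"wy":0,"wz":0,"hand":1}
  ]
}}

```text
t: 40.33
ee_pos: [0.571, -0.2099, 0.1826]
tcp_rot: [3.137, -0.001, 0.914]
contact_force: [1.9, -0.1, -3.7]
finger_gap: 0.0572
grip_force: 35.0
```

Request:
{"name": "servo_tool", "arguments": {
  "rows": [
    {"dx":0.0123,"dy":-0.0123,"dz":0,"wx":0,"wy":0,"wz":0,"hand":1},
    {"dx":0.0123,"dy":-0.0123,"dz":0,"wx":0,"wy":0,"wz":0,"hand":1},
    {"dx":0.0123,"dy":-0.0123,"dz":0,"wx":0,"wy":0,"wz":0,"hand":1},
    {"dx":0.0123,"dy":-0.0123,"dz":0,"wx":0,"wy":0,"wz":0,"hand":1},
    {"dx":0.0123,"dy":-0.0123,"dz":0,"wx":0,"wy":0,"wz":0,"hand":1},
    {"dx":0.0123,"dy":-0.0123,"dz":0,"wx":0,"wy":0,"wz":0,"hand":1},
    {"dx":0.0123,"dy":-0.0123,"dz":0,"wx":0,"wy":0,"wz":0,"hand":1},
    {"dx":0.0123,"dy":-0.0123,"dz":0,"wx":0,"wy":0,"wz":0,"hand":1},
    {"dx":0.0123,"dy":-0.0123,"dz":0,"wx":0,"wy":0,"wz":0,"hand":1},
    {"dx":0.0123,"dy":-0.0123,"dz":0,"wx":0,"wy":0,"wz":0,"hand":1},
    {"dx":0.0123,"dy":-0.0123,"dz":0,"wx":0,"wy":0,"wz":0,"hand":1},
    {"dx":0.0123,"dy":-0.0123,"dz":0,"wx":0,"wy":0,"wz":0,"hand":1}
  ]
}}

```text
t: 41.33
ee_pos: [0.54, 0.0006, 0.1759]
tcp_rot: [-3.136, 0.002, 0.915]
contact_force: [0.2, -0.2, -4.6]
finger_gap: 0.0574
grip_force: 35.0
```

Request:
{"name": "servo_tool", "arguments": {
  "rows": [
    {"dx":0,"dy":0,"dz":0.01,"wx":0,"wy":0,"wz":0,"hand":1},
    {"dx":0,"dy":0,"dz":0.01,"wx":0,"wy":0,"wz":0,"hand":1},
    {"dx":0,"dy":0,"dz":0.005,"wx":0,"wy":0,"wz":0,"hand":1},
    {"dx":0,"dy":0,"dz":0,"wx":0,"wy":0,"wz":0,"hand":1},
    {"dx":0,"dy":0,"dz":0,"wx":0,"wy":0,"wz":0,"hand":1},
    {"dx":0,"dy":0,"dz":0,"wx":0,"wy":0,"wz":0,"hand":1}
  ]
}}

```text
t: 41.83
ee_pos: [0.5431, -0.0027, 0.1536]
tcp_rot: [-3.141, 0.0, 0.913]
contact_force: [0.1, 0.6, -3.7]
finger_gap: 0.057
grip_force: 35.0
```

Run:
```python
from h import *
arc();go(.5433,-.0022,.1324,-37.6)
```

```text
R 201.7 shuttle ang(pos) -10.7 yd -37.7 z 0.1536 F tan 0.5 rad -0.3 Fz -3.7 gap 0.0570 grip 35.0 t 41.8 M [-0.05  0.07 -0.02]
yd -37.7 turn wz -0.1 deg; then dx 0.5 dy -0.2 dz 21.2 mm t 41.8333 rp [-1.7999e+02  1.0000e-02]
```

Request:
{"name": "servo_tool", "arguments": {
  "rows": [
    {"dx":0,"dy":0,"dz":0.01,"wx":0,"wy":0,"wz":0,"hand":1},
    {"dx":0,"dy":0,"dz":0.006,"wx":0,"wy":0,"wz":0,"hand":1},
    {"dx":0,"dy":0,"dz":0.003,"wx":0,"wy":0,"wz":0,"hand":1},
    {"dx":0,"dy":0,"dz":0.0015,"wx":0,"wy":0,"wz":0,"hand":1},
    {"dx":0,"dy":0,"dz":0,"wx":0,"wy":0,"wz":0,"hand":1},
    {"dx":0,"dy":0,"dz":0,"wx":0,"wy":0,"wz":0,"hand":1}
  ]
}}

```text
t: 42.33
ee_pos: [0.5432, -0.0022, 0.1333]
tcp_rot: [3.141, -0.0, 0.914]
contact_force: [0.4, 0.1, -4.2]
finger_gap: 0.0571
grip_force: 35.0
```

Run:
```python
from h import *
arc();go(.5433,-.0022,.1324,-37.6)
```

```text
R 201.5 shuttle ang(pos) -10.5 yd -37.6 z 0.1333 F tan 0.3 rad 0.3 Fz -4.2 gap 0.0571 grip 35.0 t 42.3 M [-0.04  0.07 -0.04]
yd -37.6 turn wz -0.0 deg; then dx 0.0 dy 0.1 dz 0.9 mm t 42.3333 rp [ 1.7999e+02 -1.0000e-02]
```

Request:
{"name": "servo_tool", "arguments": {
  "rows": [
    {"dx":0,"dy":0,"dz":0.001,"wx":0,"wy":0,"wz":0,"hand":1},
    {"dx":0,"dy":0,"dz":0.001,"wx":0,"wy":0,"wz":0,"hand":1},
    {"dx":0,"dy":0,"dz":0,"wx":0,"wy":0,"wz":0,"hand":1},
    {"dx":0,"dy":0,"dz":0,"wx":0,"wy":0,"wz":0,"hand":1}
  ]
}}

```text
t: 42.67
ee_pos: [0.5435, -0.0022, 0.1324]
tcp_rot: [3.141, -0.001, 0.914]
contact_force: [-0.9, 0.6, 2.6]
finger_gap: 0.057
grip_force: 35.0
```

Request:
{"name": "servo_tool", "arguments": {
  "rows": [
    {"dx":0,"dy":0,"dz":0.001,"wx":0,"wy":0,"wz":0,"hand":1},
    {"dx":0,"dy":0,"dz":0.001,"wx":0,"wy":0,"wz":0,"hand":1},
    {"dx":0,"dy":0,"dz":0,"wx":0,"wy":0,"wz":0,"hand":1}
  ]
}}

```text
t: 42.92
ee_pos: [0.5436, -0.0021, 0.1323]
tcp_rot: [3.14, -0.001, 0.914]
contact_force: [-5.4, 1.0, 13.3]
finger_gap: 0.0572
grip_force: 35.0
```

Request:
{"name": "servo_tool", "arguments": {
  "rows": [
    {"dx":0,"dy":0,"dz":-0.0015,"wx":0,"wy":0,"wz":0,"hand":1},
    {"dx":0,"dy":0,"dz":0,"wx":0,"wy":0,"wz":0,"hand":1},
    {"dx":0,"dy":0,"dz":0,"wx":0,"wy":0,"wz":0,"hand":0.35},
    {"dx":0,"dy":0,"dz":0,"wx":0,"wy":0,"wz":0,"hand":0.25},
    {"dx":0,"dy":0,"dz":0,"wx":0,"wy":0,"wz":0,"hand":0.15},
    {"dx":0,"dy":0,"dz":0,"wx":0,"wy":0,"wz":0,"hand":0.05},
    {"dx":0,"dy":0,"dz":-0.01,"wx":0,"wy":0,"wz":0,"hand":0},
    {"dx":0,"dy":0,"dz":-0.02,"wx":0,"wy":0,"wz":0,"hand":0},
    {"dx":0,"dy":0,"dz":-0.03,"wx":0,"wy":0,"wz":0,"hand":0},
    {"dx":0,"dy":0,"dz":-0.03,"wx":0,"wy":0,"wz":0,"hand":0}
  ]
}}

```text
t: 43.75
ee_pos: [0.5423, -0.002, 0.2213]
tcp_rot: [-3.14, 0.001, 0.914]
contact_force: [1.3, -0.4, 0.5]
finger_gap: 0.0938
grip_force: 0.0
```

Request:
{"name": "servo_tool", "arguments": {
  "rows": [
    {"dx":-0.0165,"dy":0,"dz":0,"wx":0,"wy":0,"wz":0,"hand":0},
    {"dx":-0.0165,"dy":0,"dz":0,"wx":0,"wy":0,"wz":0,"hand":0.2},
    {"dx":-0.0165,"dy":0,"dz":0,"wx":0,"wy":0,"wz":0,"hand":0.3},
    {"dx":-0.0165,"dy":0,"dz":0,"wx":0,"wy":0,"wz":0,"hand":0.4},
    {"dx":-0.0165,"dy":0,"dz":0,"wx":0,"wy":0,"wz":-0.5,"hand":0.4},
    {"dx":-0.0165,"dy":0,"dz":0,"wx":0,"wy":0,"wz":-0.5,"hand":0.4},
    {"dx":0,"dy":0,"dz":0,"wx":0,"wy":0,"wz":0,"hand":0.4},
    {"dx":0,"dy":0,"dz":0,"wx":0,"wy":0,"wz":0,"hand":0.4}
  ]
}}

```text
t: 44.42
ee_pos: [0.4829, -0.081, 0.2214]
tcp_rot: [3.141, -0.001, 0.93]
contact_force: [-0.4, -0.7, -0.4]
finger_gap: 0.0564
grip_force: 0.0
```

Run:
```python
from h import *
go(.4845,-.0807,.08,-36.6)
i,d,c=grab("side"); j,d,c2=grab("top")
u,v=325,185; save("s7.png",np.hstack([cv2.resize(i[v-50:v+50,u-40:u+40],None,fx=5,fy=5),cv2.resize(j[125:225,280:360],None,fx=5,fy=5)]))
```

```text
yd -36.7 turn wz -0.1 deg; then dx 1.1 dy 1.1 dz 141.4 mm t 44.4167 rp [ 1.7994e+02 -5.0000e-02]
```

View pics/s7.png

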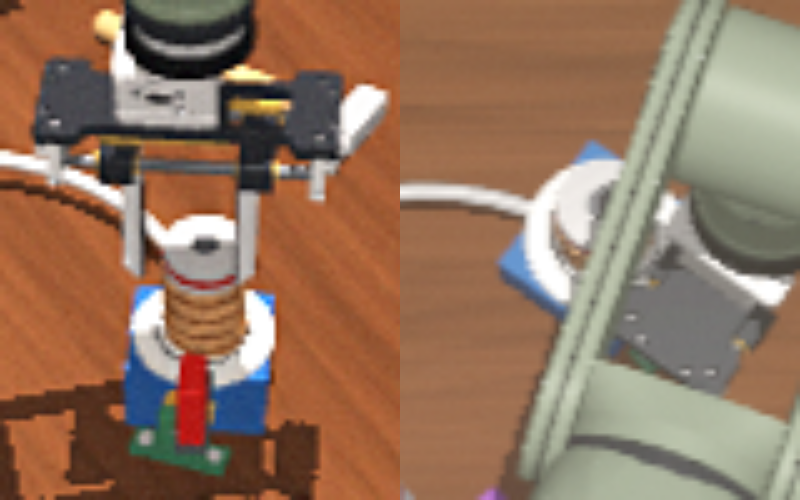

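The weight (crop 205,250) sits flat on the four-lift stack, with the gripper above the red handle (193,400).

Request:
{"name": "servo_tool", "arguments": {
  "grip_force": 25,
  "rows": [
    {"dx":0.001,"dy":0.001,"dz":0.025,"wx":0,"wy":0,"wz":0,"hand":0.4},
    {"dx":0,"dy":0,"dz":0.03,"wx":0,"wy":0,"wz":0,"hand":0.4},
    {"dx":0,"dy":0,"dz":0.03,"wx":0,"wy":0,"wz":0,"hand":0.4},
    {"dx":0,"dy":0,"dz":0.03,"wx":0,"wy":0,"wz":0,"hand":0.4},
    {"dx":0,"dy":0,"dz":0.023,"wx":0,"wy":0,"wz":0,"hand":0.5},
    {"dx":0,"dy":0,"dz":0,"wx":0,"wy":0,"wz":0,"hand":0.6},
    {"dx":0,"dy":0,"dz":0,"wx":0,"wy":0,"wz":0,"hand":0.7},
    {"dx":0,"dy":0,"dz":0,"wx":0,"wy":0,"wz":0,"hand":1},
    {"dx":0,"dy":0,"dz":0,"wx":0,"wy":0,"wz":0,"hand":1},
    {"dx":0,"dy":0,"dz":0,"wx":0,"wy":0,"wz":0,"hand":1},
    {"dx":0,"dy":0,"dz":0,"wx":0,"wy":0,"wz":0,"hand":1},
    {"dx":0,"dy":0,"dz":0,"wx":0,"wy":0,"wz":0,"hand":1}
  ]
}}

```text
t: 45.52
ee_pos: [0.485, -0.0803, 0.0847]
tcp_rot: [3.14, -0.001, 0.932]
contact_force: [-1.1, 2.3, 5.9]
finger_gap: 0.0178
grip_force: 25.0
```

Request:
{"name": "servo_tool", "arguments": {
  "rows": [
    {"dx":0,"dy":0,"dz":0,"wx":0,"wy":0,"wz":0,"hand":1},
    {"dx":0,"dy":0,"dz":0,"wx":0,"wy":0,"wz":0,"hand":1}
  ]
}}

```text
t: 45.68
ee_pos: [0.485, -0.0803, 0.0847]
tcp_rot: [3.14, -0.001, 0.932]
contact_force: [-0.2, 2.4, 6.1]
finger_gap: 0.0178
grip_force: 25.0
```

Run:
```python
from h import *
arc()
```

```text
R 222.6 shuttle ang(pos) -36.5 yd -36.6 z 0.0847 F tan 1.8 rad -1.5 Fz 6.1 gap 0.0178 grip 25.0 t 45.7 M [0.42 0.67 0.09]
```

Request:
{"name": "servo_tool", "arguments": {
  "rows": [
    {"dx":0.00175,"dy":0.0008,"dz":0,"wx":0,"wy":0,"wz":-0.5,"hand":1},
    {"dx":0.0035,"dy":0.0016,"dz":0,"wx":0,"wy":0,"wz":-1,"hand":1},
    {"dx":0.0053,"dy":0.0024,"dz":0,"wx":0,"wy":0,"wz":-1.5,"hand":1},
    {"dx":0.00704,"dy":0.0032,"dz":0,"wx":0,"wy":0,"wz":-2,"hand":1},
    {"dx":0.00704,"dy":0.0032,"dz":0,"wx":0,"wy":0,"wz":-2,"hand":1},
    {"dx":0.00704,"dy":0.0032,"dz":0,"wx":0,"wy":0,"wz":-2,"hand":1},
    {"dx":0.00704,"dy":0.0032,"dz":0,"wx":0,"wy":0,"wz":-2,"hand":1},
    {"dx":0.00704,"dy":0.0032,"dz":0,"wx":0,"wy":0,"wz":-2,"hand":1},
    {"dx":0.00704,"dy":0.0032,"dz":0,"wx":0,"wy":0,"wz":-2,"hand":1},
    {"dx":0.00704,"dy":0.0032,"dz":0,"wx":0,"wy":0,"wz":-2,"hand":1}
  ]
}}

```text
t: 46.52
ee_pos: [0.5363, -0.0458, 0.0846]
tcp_rot: [3.14, 0.008, 1.231]
contact_force: [-6.7, -10.9, 7.1]
finger_gap: 0.0179
grip_force: 25.0
```

Run:
```python
from h import *
arc()
```

```text
R 224.9 shuttle ang(pos) -20.6 yd -19.5 z 0.0846 F tan -12.5 rad -2.7 Fz 7.1 gap 0.0179 grip 25.0 t 46.5 M [-1.89  1.55  0.05]
```

Request:
{"name": "servo_tool", "arguments": {
  "rows": [
    {"dx":0.00704,"dy":0.003,"dz":-0.001,"wx":0,"wy":0,"wz":-2,"hand":1},
    {"dx":0.00704,"dy":0.003,"dz":-0.001,"wx":0,"wy":0,"wz":-2,"hand":1},
    {"dx":0.00704,"dy":0.003,"dz":-0.001,"wx":0,"wy":0,"wz":-2,"hand":1},
    {"dx":0.00704,"dy":0.0031,"dz":-0.001,"wx":0,"wy":0,"wz":-2,"hand":1},
    {"dx":0.00704,"dy":0.0031,"dz":0,"wx":0,"wy":0,"wz":-2,"hand":1},
    {"dx":0.00704,"dy":0.0032,"dz":0,"wx":0,"wy":0,"wz":-2,"hand":1},
    {"dx":0.00704,"dy":0.0032,"dz":0,"wx":0,"wy":0,"wz":-2,"hand":1},
    {"dx":0.00704,"dy":0.0032,"dz":0,"wx":0,"wy":0,"wz":-2,"hand":1},
    {"dx":0.00704,"dy":0.0032,"dz":0,"wx":0,"wy":0,"wz":-2,"hand":1},
    {"dx":0.00704,"dy":0.0032,"dz":0,"wx":0,"wy":0,"wz":-2,"hand":1}
  ]
}}

```text
t: 47.35
ee_pos: [0.5809, 0.0224, 0.0869]
tcp_rot: [3.141, 0.0, 1.581]
contact_force: [0.5, -5.3, -3.2]
finger_gap: 0.0177
grip_force: 25.0
```

Run:
```python
from h import *
arc()
```

```text
R 221.6 shuttle ang(pos) 0.4 yd 0.6 z 0.0869 F tan -5.3 rad 0.4 Fz -3.2 gap 0.0177 grip 25.0 t 47.4 M [-1.31 -0.11 -0.08]
```

Request:
{"name": "servo_tool", "arguments": {
  "rows": [
    {"dx":0.00704,"dy":0.0032,"dz":0.001,"wx":0,"wy":0,"wz":-2,"hand":1},
    {"dx":0.00704,"dy":0.0032,"dz":0.0005,"wx":0,"wy":0,"wz":-2,"hand":1},
    {"dx":0.00704,"dy":0.0032,"dz":0,"wx":0,"wy":0,"wz":-2,"hand":1},
    {"dx":0.00704,"dy":0.0032,"dz":0,"wx":0,"wy":0,"wz":-2,"hand":1},
    {"dx":0.00704,"dy":0.0032,"dz":0,"wx":0,"wy":0,"wz":-2,"hand":1},
    {"dx":0.00704,"dy":0.0032,"dz":0,"wx":0,"wy":0,"wz":-2,"hand":1},
    {"dx":0.00704,"dy":0.0032,"dz":0,"wx":0,"wy":0,"wz":-2,"hand":1},
    {"dx":0.00704,"dy":0.0032,"dz":0,"wx":0,"wy":0,"wz":-2,"hand":1},
    {"dx":0.00704,"dy":0.0032,"dz":0,"wx":0,"wy":0,"wz":-2,"hand":1},
    {"dx":0.00704,"dy":0.0032,"dz":0,"wx":0,"wy":0,"wz":-2,"hand":1}
  ]
}}

```text
t: 48.18
ee_pos: [0.6026, 0.0965, 0.0869]
tcp_rot: [3.137, 0.002, 1.93]
contact_force: [4.3, -5.2, 0.6]
finger_gap: 0.0178
grip_force: 25.0
```

Run:
```python
from h import *
arc()
```

```text
R 223.5 shuttle ang(pos) 20.4 yd 20.6 z 0.0869 F tan -6.4 rad 2.2 Fz 0.6 gap 0.0178 grip 25.0 t 48.2 M [-1.12 -0.38  0.02]
```

Request:
{"name": "servo_tool", "arguments": {
  "rows": [
    {"dx":0.00704,"dy":0.0032,"dz":0,"wx":0,"wy":0,"wz":-2,"hand":1},
    {"dx":0.00704,"dy":0.0032,"dz":0,"wx":0,"wy":0,"wz":-2,"hand":1},
    {"dx":0.00704,"dy":0.0032,"dz":0,"wx":0,"wy":0,"wz":-2,"hand":1},
    {"dx":0.00704,"dy":0.0032,"dz":0,"wx":0,"wy":0,"wz":-2,"hand":1},
    {"dx":0.00704,"dy":0.0032,"dz":0,"wx":0,"wy":0,"wz":-2,"hand":1},
    {"dx":0.00704,"dy":0.0032,"dz":0,"wx":0,"wy":0,"wz":-2,"hand":1},
    {"dx":0.00704,"dy":0.0032,"dz":0,"wx":0,"wy":0,"wz":-2,"hand":1},
    {"dx":0.00704,"dy":0.0032,"dz":0,"wx":0,"wy":0,"wz":-2,"hand":1},
    {"dx":0.00704,"dy":0.0032,"dz":0,"wx":0,"wy":0,"wz":-2,"hand":1},
    {"dx":0.0053,"dy":0.0024,"dz":0,"wx":0,"wy":0,"wz":-1.5,"hand":1},
    {"dx":0.0053,"dy":0.0024,"dz":0,"wx":0,"wy":0,"wz":-1.5,"hand":1},
    {"dx":0.0035,"dy":0.0016,"dz":0,"wx":0,"wy":0,"wz":-1,"hand":1}
  ]
}}

```text
t: 49.18
ee_pos: [0.5939, 0.1815, 0.0871]
tcp_rot: [3.137, 0.003, 2.314]
contact_force: [4.8, -3.7, 0.7]
finger_gap: 0.0183
grip_force: 25.0
```

Run:
```python
from h import *
arc()
```

```text
R 223.7 shuttle ang(pos) 42.4 yd 42.6 z 0.0871 F tan -6.0 rad 1.0 Fz 0.7 gap 0.0183 grip 25.0 t 49.2 M [-1.   -0.8   0.06]
```

Request:
{"name": "servo_tool", "arguments": {
  "rows": [
    {"dx":0.0035,"dy":0.0016,"dz":0,"wx":0,"wy":0,"wz":-1,"hand":1},
    {"dx":0.0035,"dy":0.0016,"dz":0,"wx":0,"wy":0,"wz":-1,"hand":1},
    {"dx":0.0035,"dy":0.0016,"dz":0,"wx":0,"wy":0,"wz":-1,"hand":1},
    {"dx":0.0035,"dy":0.0016,"dz":0,"wx":0,"wy":0,"wz":-1,"hand":1},
    {"dx":0.0035,"dy":0.0016,"dz":0,"wx":0,"wy":0,"wz":-1,"hand":1},
    {"dx":0.0035,"dy":0.0016,"dz":0,"wx":0,"wy":0,"wz":-1,"hand":1},
    {"dx":0.0035,"dy":0.0016,"dz":0,"wx":0,"wy":0,"wz":-1,"hand":1},
    {"dx":0.00175,"dy":0.0008,"dz":0,"wx":0,"wy":0,"wz":-0.5,"hand":1},
    {"dx":0.00175,"dy":0.0008,"dz":0,"wx":0,"wy":0,"wz":-0.5,"hand":1}
  ]
}}

```text
t: 49.93
ee_pos: [0.5831, 0.2101, 0.0873]
tcp_rot: [3.136, 0.004, 2.453]
contact_force: [5.9, -3.0, 0.7]
finger_gap: 0.0178
grip_force: 25.0
```

Run:
```python
from h import *
arc()
```

```text
R 223.8 shuttle ang(pos) 50.2 yd 50.5 z 0.0873 F tan -6.5 rad 1.4 Fz 0.7 gap 0.0178 grip 25.0 t 49.9 M [-0.99 -0.9  -0.01]
```

Request:
{"name": "servo_tool", "arguments": {
  "rows": [
    {"dx":0.00175,"dy":0.0008,"dz":0,"wx":0,"wy":0,"wz":-0.5,"hand":1},
    {"dx":0.00175,"dy":0.0008,"dz":0,"wx":0,"wy":0,"wz":-0.5,"hand":1},
    {"dx":0.00175,"dy":0.0008,"dz":0,"wx":0,"wy":0,"wz":-0.5,"hand":1},
    {"dx":0.00175,"dy":0.0008,"dz":0,"wx":0,"wy":0,"wz":-0.5,"hand":1}
  ]
}}

```text
t: 50.27
ee_pos: [0.5808, 0.2157, 0.0877]
tcp_rot: [3.137, 0.008, 2.488]
contact_force: [8.6, -8.1, 1.1]
finger_gap: 0.018
grip_force: 25.0
```

Run:
```python
from h import *
arc()
```

```text
R 224.2 shuttle ang(pos) 51.8 yd 52.5 z 0.0877 F tan -11.7 rad -1.2 Fz 1.1 gap 0.0180 grip 25.0 t 50.3 M [-1.98 -1.36 -0.26]
```

Request:
{"name": "servo_tool", "arguments": {
  "rows": [
    {"dx":0.00175,"dy":0.0008,"dz":0,"wx":0,"wy":0,"wz":-0.4,"hand":1},
    {"dx":0.00175,"dy":0.0008,"dz":0,"wx":0,"wy":0,"wz":-0.3,"hand":1},
    {"dx":0.00175,"dy":0.0008,"dz":0,"wx":0,"wy":0,"wz":0,"hand":1},
    {"dx":0,"dy":0,"dz":0,"wx":0,"wy":0,"wz":0,"hand":1},
    {"dx":0,"dy":0,"dz":0,"wx":0,"wy":0,"wz":0,"hand":1}
  ]
}}

```text
t: 50.68
ee_pos: [0.5806, 0.2169, 0.0887]
tcp_rot: [3.139, 0.014, 2.498]
contact_force: [11.2, -14.3, 1.5]
finger_gap: 0.0179
grip_force: 25.1
```

Run:
```python
from h import *
arc()
```

```text
R 224.6 shuttle ang(pos) 52.1 yd 53.1 z 0.0887 F tan -17.6 rad -4.7 Fz 1.5 gap 0.0179 grip 25.1 t 50.7 M [-3.11 -1.77 -0.44]
```

Request:
{"name": "servo_tool", "arguments": {
  "rows": [
    {"dx":-0.001,"dy":-0.0004,"dz":0,"wx":0,"wy":0,"wz":0,"hand":1},
    {"dx":0,"dy":0,"dz":0,"wx":0,"wy":0,"wz":0,"hand":1},
    {"dx":0,"dy":0,"dz":0,"wx":0,"wy":0,"wz":0,"hand":0.75},
    {"dx":0,"dy":0,"dz":0,"wx":0,"wy":0,"wz":0,"hand":0.6},
    {"dx":0,"dy":0,"dz":0,"wx":0,"wy":0,"wz":0,"hand":0.5},
    {"dx":0,"dy":0,"dz":0,"wx":0,"wy":0,"wz":0,"hand":0.4},
    {"dx":0,"dy":0,"dz":0,"wx":0,"wy":0,"wz":0,"hand":0.4},
    {"dx":0,"dy":0,"dz":-0.01,"wx":0,"wy":0,"wz":0,"hand":0.3},
    {"dx":0,"dy":0,"dz":-0.03,"wx":0,"wy":0,"wz":0,"hand":0.3},
    {"dx":0,"dy":0,"dz":-0.03,"wx":0,"wy":0,"wz":0,"hand":0.3},
    {"dx":0,"dy":0,"dz":-0.03,"wx":0,"wy":0,"wz":0,"hand":0.3},
    {"dx":0,"dy":0,"dz":-0.03,"wx":0,"wy":0,"wz":0,"hand":0.3}
  ]
}}

```text
t: 51.68
ee_pos: [0.5741, 0.2202, 0.2173]
tcp_rot: [3.141, -0.0, 2.498]
contact_force: [0.9, 0.7, -0.1]
finger_gap: 0.0658
grip_force: 0.0
```

Request:
{"name": "servo_tool", "arguments": {
  "rows": [
    {"dx":-0.03,"dy":0,"dz":-0.02,"wx":0,"wy":0,"wz":0,"hand":0.3},
    {"dx":-0.03,"dy":0,"dz":0,"wx":0,"wy":0,"wz":0,"hand":0.3},
    {"dx":-0.03,"dy":0,"dz":0,"wx":0,"wy":0,"wz":0,"hand":0.3},
    {"dx":-0.03,"dy":-0.02,"dz":0,"wx":0,"wy":0,"wz":0,"hand":0.3},
    {"dx":-0.03,"dy":-0.02,"dz":0,"wx":0,"wy":0,"wz":0,"hand":0.3},
    {"dx":-0.03,"dy":-0.02,"dz":0,"wx":0,"wy":0,"wz":0,"hand":0.3},
    {"dx":-0.02,"dy":-0.02,"dz":0,"wx":0,"wy":0,"wz":0,"hand":0.3},
    {"dx":0,"dy":0,"dz":0,"wx":0,"wy":0,"wz":0,"hand":0.3}
  ]
}}

```text
t: 52.35
ee_pos: [0.6873, 0.0299, 0.2356]
tcp_rot: [-3.14, 0.002, 2.492]
contact_force: [-0.6, 0.5, -0.4]
finger_gap: 0.0657
grip_force: 0.0
```

Run:
```python
from h import *
arc()
a=np.radians(53.5); L=C+.2*np.array([np.cos(a),np.sin(a)]); print(L)
i,d,c=grab("side"); j,d,c2=grab("top")
H,S,V=cv2.split(cv2.cvtColor(j,cv2.COLOR_RGB2HSV)); v,u=np.mgrid[:400,:640]
h=C+.2214*np.array([np.cos(a-.443),np.sin(a-.443)]); q=proj(c2,[*h,.12])
m=((H<8)|(H>172))&(S>150)&(V>160)&(np.hypot(u-q[0],v-q[1])<14)
p=onplane(c2,[u[m].mean()],[v[m].mean()],.12)[0]; print("handle",m.sum(),p,np.hypot(*(p[:2]-C)),np.degrees(np.arctan2(*(p[:2]-C)[::-1]))+25.4)
plate(L=L)
u,v=map(int,proj(c,[*L,.1]));x,y=map(int,proj(c2,[*L,.1]))
save("s8.png",np.hstack([cv2.resize(i[v-40:v+50,u-40:u+40],None,fx=5,fy=5),cv2.resize(j[y-40:y+50,x-40:x+40],None,fx=5,fy=5)]))
```

```text
R 319.1 shuttle ang(pos) 9.8 yd 52.8 z 0.2356 F tan 0.8 rad 0.1 Fz -0.4 gap 0.0657 grip 0.0 t 52.4 M [ 0.    0.03 -0.02]
[0.49896456 0.27677137]
handle 73 [0.57996926 0.21343792 0.12      ] 0.22244517119456025 51.37832963911478
top 549 [0.5128 0.2775 0.0416]
```

View pics/s8.png

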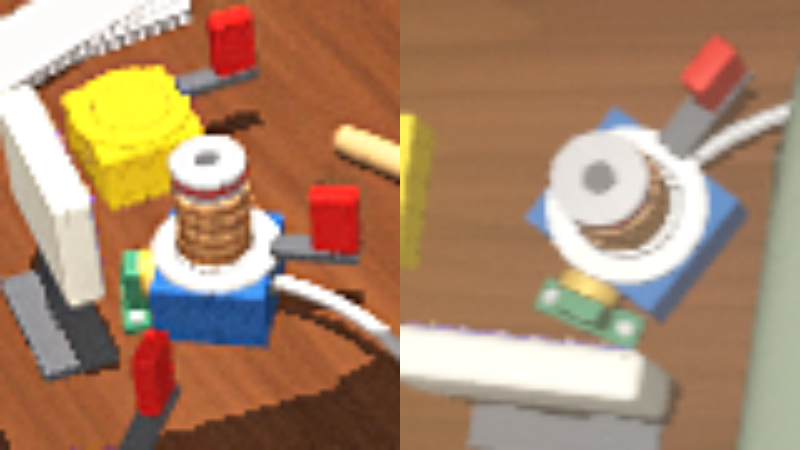

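Run:
```python
from h import *
from scipy.optimize import least_squares
p=np.array([(.600,.1336),(.5968,.0756),(.533,-.0452),(.4857,-.0794),(.4834,-.0808),(.485,-.0803),(.5809,.0224),(.6026,.0965),(.5939,.1815),(.5831,.2101),(.5806,.2169)])
f=least_squares(lambda x:np.hypot(*(p-x[:2]).T)-.2214,[.38,.116]); c=f.x; print(c,(f.fun*1e3).round(1))
a=np.degrees(np.arctan2(p[:,1]-c[1],p[:,0]-c[0]))+25.4; print(a.round(1))
# edge-based plate check at the lamp: blue/white boundary on far side from weight
j,d,c2=grab("top"); H,S,V=cv2.split(cv2.cvtColor(j,cv2.COLOR_RGB2HSV))
blue=((H>95)&(H<125)&(S>70)).astype(np.uint8)
n,l,s,ce=cv2.connectedComponentsWithStats(blue)
v,u=np.mgrid[:400,:640]
g=cv2.cvtColor(j,cv2.COLOR_RGB2GRAY)
q=onplane(c2,u.ravel(),v.ravel(),.058).reshape(400,640,3)
white=(S<60)&(V>190)
near=cv2.dilate(blue,np.ones((3,3),np.uint8))>0
e=white&near&(np.hypot(q[...,0]-.499,q[...,1]-.277)<.07)
P=q[e][:,:2]; k=least_squares(lambda x:np.hypot(*(P-x).T)-.0495,[.5,.277],loss="soft_l1",f_scale=.0015); print("plate(lamp)",e.sum(),k.x,np.std(k.fun),"ang",np.degrees(np.arctan2(*(k.x-c)[::-1])),np.hypot(*(k.x-c)))
i0=np.load("t2.npz")["im"]; H,S,V=cv2.split(cv2.cvtColor(i0,cv2.COLOR_RGB2HSV)); blue=((H>95)&(H<125)&(S>70)).astype(np.uint8)
e=((S<60)&(V>190))&(cv2.dilate(blue,np.ones((3,3),np.uint8))>0)&(np.hypot(q[...,0]-.543,q[...,1]+.003)<.07)
P=q[e][:,:2]; k=least_squares(lambda x:np.hypot(*(P-x).T)-.0495,[.543,-.003],loss="soft_l1",f_scale=.0015); print("plate(load)",e.sum(),k.x,np.std(k.fun),"ang",np.degrees(np.arctan2(*(k.x-c)[::-1])),np.hypot(*(k.x-c)))
```

```text
[0.3813986  0.11642858] [-2.1 -2.2  0.2  0.5  0.6  0.9 -0.9  0.7  0.8  1.   1.7]
[ 29.9  14.7 -21.4 -36.6 -37.3 -36.8   0.2  20.3  42.4  50.3  52.2]
plate(lamp) 56 [0.50568368 0.27180753] 0.0010152163960193495 ang 51.344256448383895 0.19897085329046385
plate(load) 54 [ 0.54276336 -0.00314999] 0.0009320080996542471 ang -36.540116265221876 0.20084228142086277
```

The stack is still flat and centred (side crop 210,200). But the plate reads about 51.3° against the 53.5° expected at the lamp stop (load −36.5° + 90°), so the shuttle may be a few mm short. I'll re-grip and press it home.

Run:
```python
from h import *
go(.5804,.2135,.085,51.4)
```

```text
yd 53.2 turn wz 1.8 deg; then dx 192.4 dy 71.6 dz 150.7 mm t 52.6 rp [ 1.7996e+02 -2.0000e-02]
```

Request:
{"name": "servo_tool", "arguments": {
  "rows": [
    {"dx":0,"dy":0,"dz":0,"wx":0,"wy":0,"wz":1.8,"hand":0.4},
    {"dx":0.024,"dy":0.009,"dz":0,"wx":0,"wy":0,"wz":0,"hand":0.4},
    {"dx":0.024,"dy":0.009,"dz":0,"wx":0,"wy":0,"wz":0,"hand":0.4},
    {"dx":0.024,"dy":0.009,"dz":0,"wx":0,"wy":0,"wz":0,"hand":0.4},
    {"dx":0.024,"dy":0.009,"dz":0,"wx":0,"wy":0,"wz":0,"hand":0.4},
    {"dx":0.024,"dy":0.009,"dz":0,"wx":0,"wy":0,"wz":0,"hand":0.4},
    {"dx":0.024,"dy":0.009,"dz":0,"wx":0,"wy":0,"wz":0,"hand":0.4},
    {"dx":0.024,"dy":0.009,"dz":0,"wx":0,"wy":0,"wz":0,"hand":0.4},
    {"dx":0.024,"dy":0.009,"dz":0,"wx":0,"wy":0,"wz":0,"hand":0.4},
    {"dx":0,"dy":0,"dz":0,"wx":0,"wy":0,"wz":0,"hand":0.4},
    {"dx":0,"dy":0,"dz":0,"wx":0,"wy":0,"wz":0,"hand":0.4},
    {"dx":0,"dy":0,"dz":0,"wx":0,"wy":0,"wz":0,"hand":0.4}
  ]
}}

```text
t: 53.6
ee_pos: [0.5815, 0.2127, 0.2356]
tcp_rot: [3.141, 0.001, 2.468]
contact_force: [0.7, -0.9, 0.8]
finger_gap: 0.0563
grip_force: 0.0
```

Run:
```python
from h import *
go(.5804,.2135,.085,51.4)
```

```text
yd 51.4 turn wz -0.0 deg; then dx 1.4 dy -0.0 dz 150.6 mm t 53.6 rp [1.7999e+02 5.0000e-02]
```

Request:
{"name": "servo_tool", "arguments": {
  "grip_force": 25,
  "rows": [
    {"dx":0.001,"dy":0,"dz":0.03,"wx":0,"wy":0,"wz":0,"hand":0.4},
    {"dx":0,"dy":0,"dz":0.03,"wx":0,"wy":0,"wz":0,"hand":0.4},
    {"dx":0,"dy":0,"dz":0.03,"wx":0,"wy":0,"wz":0,"hand":0.4},
    {"dx":0,"dy":0,"dz":0.03,"wx":0,"wy":0,"wz":0,"hand":0.4},
    {"dx":0,"dy":0,"dz":0.028,"wx":0,"wy":0,"wz":0,"hand":0.5},
    {"dx":0,"dy":0,"dz":0,"wx":0,"wy":0,"wz":0,"hand":0.6},
    {"dx":0,"dy":0,"dz":0,"wx":0,"wy":0,"wz":0,"hand":0.7},
    {"dx":0,"dy":0,"dz":0,"wx":0,"wy":0,"wz":0,"hand":1},
    {"dx":0,"dy":0,"dz":0,"wx":0,"wy":0,"wz":0,"hand":1},
    {"dx":0,"dy":0,"dz":0,"wx":0,"wy":0,"wz":0,"hand":1},
    {"dx":0,"dy":0,"dz":0,"wx":0,"wy":0,"wz":0,"hand":1},
    {"dx":0,"dy":0,"dz":0,"wx":0,"wy":0,"wz":0,"hand":1}
  ]
}}

```text
t: 54.6
ee_pos: [0.5831, 0.213, 0.09]
tcp_rot: [3.138, 0.004, 2.466]
contact_force: [1.0, 0.2, 5.6]
finger_gap: 0.0176
grip_force: 25.0
```

```bash
sed -i 's/C=np.array(\[.380,.116\])/C=np.array([.3814,.1164])/' h.py
python3 - <<'E'
from h import *
arc()
E
```

```text
R 223.6 shuttle ang(pos) 51.0 yd 51.3 z 0.0900 F tan -0.6 rad 0.8 Fz 5.6 gap 0.0176 grip 25.0 t 54.6 M [-0.21 -0.09  0.12]
```

Request:
{"name": "servo_tool", "arguments": {
  "rows": [
    {"dx":0.0018,"dy":0.0008,"dz":-0.001,"wx":0,"wy":0,"wz":-0.5,"hand":1},
    {"dx":0.0018,"dy":0.0008,"dz":-0.001,"wx":0,"wy":0,"wz":-0.5,"hand":1},
    {"dx":0.0018,"dy":0.0008,"dz":0,"wx":0,"wy":0,"wz":-0.3,"hand":1},
    {"dx":0.0018,"dy":0.0008,"dz":0,"wx":0,"wy":0,"wz":-0.3,"hand":1},
    {"dx":0,"dy":0,"dz":0,"wx":0,"wy":0,"wz":0,"hand":1}
  ]
}}

```text
t: 55.02
ee_pos: [0.5826, 0.2151, 0.0918]
tcp_rot: [3.141, 0.014, 2.493]
contact_force: [8.4, -12.1, 2.2]
finger_gap: 0.0179
grip_force: 25.1
```

Run:
```python
from h import *
arc()
```

```text
R 224.1 shuttle ang(pos) 51.5 yd 52.8 z 0.0918 F tan -14.0 rad -4.6 Fz 2.2 gap 0.0179 grip 25.1 t 55.0 M [-2.18 -1.56 -0.35]
```

Request:
{"name": "servo_tool", "arguments": {
  "rows": [
    {"dx":0.002,"dy":0.0,"dz":0,"wx":0,"wy":0,"wz":0.3,"hand":1},
    {"dx":0.002,"dy":0.0,"dz":0,"wx":0,"wy":0,"wz":0.3,"hand":1},
    {"dx":0.002,"dy":0,"dz":0,"wx":0,"wy":0,"wz":0,"hand":1},
    {"dx":0.002,"dy":0,"dz":0,"wx":0,"wy":0,"wz":0,"hand":1},
    {"dx":0,"dy":0,"dz":0,"wx":0,"wy":0,"wz":0,"hand":1}
  ]
}}

```text
t: 55.43
ee_pos: [0.5816, 0.2164, 0.094]
tcp_rot: [3.138, 0.026, 2.484]
contact_force: [15.8, -19.3, 2.5]
finger_gap: 0.0181
grip_force: 25.0
```

```bash
cat > pl.py <<'E'
from h import *
from scipy.optimize import least_squares
def lamp(tag=None):
    j,d,c2=grab("top"); H,S,V=cv2.split(cv2.cvtColor(j,cv2.COLOR_RGB2HSV)); blue=((H>95)&(H<125)&(S>70)).astype(np.uint8)
    v,u=np.mgrid[:400,:640]; q=onplane(c2,u.ravel(),v.ravel(),.058).reshape(400,640,3)
    e=(S<60)&(V>190)&(cv2.dilate(blue,np.ones((3,3),np.uint8))>0)&(np.hypot(q[...,0]-.502,q[...,1]-.275)<.07)
    P=q[e][:,:2]; k=least_squares(lambda x:np.hypot(*(P-x).T)-.0495,[.5,.277],loss="soft_l1",f_scale=.0015)
    print("plate",e.sum(),k.x.round(4),"ang",np.degrees(np.arctan2(*(k.x-C)[::-1])).round(2),"R",np.hypot(*(k.x-C)).round(4))
    return j
E
python3 - <<'E'
from pl import *
arc(); lamp()
E
```

```text
R 223.8 shuttle ang(pos) 51.9 yd 52.3 z 0.0940 F tan -24.3 rad -5.6 Fz 2.5 gap 0.0181 grip 25.0 t 55.4 M [-3.99 -2.99  0.07]
plate 0 [0.5   0.277] ang 53.55 R 0.1996
```

Request:
{"name": "servo_tool", "arguments": {
  "rows": [
    {"dx":0,"dy":0,"dz":0,"wx":0,"wy":0,"wz":-1,"hand":1},
    {"dx":0,"dy":0,"dz":0,"wx":0,"wy":0,"wz":-1,"hand":1},
    {"dx":0,"dy":0,"dz":0,"wx":0,"wy":0,"wz":1,"hand":1},
    {"dx":0,"dy":0,"dz":0,"wx":0,"wy":0,"wz":1,"hand":1},
    {"dx":0,"dy":0,"dz":0,"wx":0,"wy":0,"wz":1,"hand":1},
    {"dx":0,"dy":0,"dz":0,"wx":0,"wy":0,"wz":1,"hand":1},
    {"dx":0,"dy":0,"dz":0,"wx":0,"wy":0,"wz":-1,"hand":1},
    {"dx":0,"dy":0,"dz":0,"wx":0,"wy":0,"wz":-1,"hand":1},
    {"dx":0,"dy":0,"dz":0,"wx":0,"wy":0,"wz":0,"hand":1}
  ]
}}

```text
t: 56.23
ee_pos: [0.5811, 0.2168, 0.094]
tcp_rot: [3.138, 0.024, 2.483]
contact_force: [14.9, -17.8, 5.6]
finger_gap: 0.0177
grip_force: 25.0
```

Run:
```python
from pl import *
arc(); i,d,c=grab("side"); u,v=map(int,proj(c,[.49,.285,.05]))
save("s9.png",cv2.resize(i[v-35:v+35,u-45:u+45],None,fx=8,fy=8,interpolation=cv2.INTER_CUBIC))
```

```text
R 223.5 shuttle ang(pos) 52.1 yd 52.3 z 0.0940 F tan -22.6 rad -4.9 Fz 5.6 gap 0.0177 grip 25.0 t 56.2 M [-3.7  -2.5   0.01]
```

View pics/s9.png

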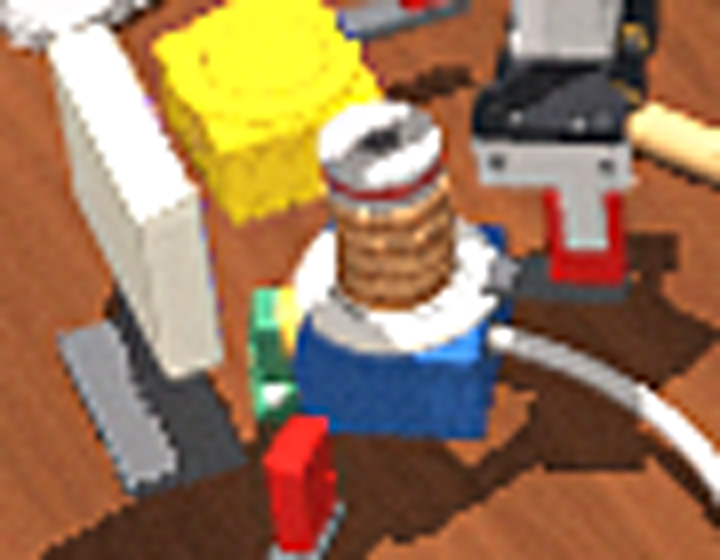

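The block (crop left edge 300,350) abuts the brass collar with no visible gap, so it is home. Now ease off the push and let go.

Request:
{"name": "servo_tool", "arguments": {
  "rows": [
    {"dx":-0.0015,"dy":0,"dz":0,"wx":0,"wy":0,"wz":0,"hand":1},
    {"dx":-0.0015,"dy":0,"dz":0,"wx":0,"wy":0,"wz":0,"hand":1},
    {"dx":-0.0015,"dy":0,"dz":0,"wx":0,"wy":0,"wz":0,"hand":1},
    {"dx":0,"dy":0,"dz":0,"wx":0,"wy":0,"wz":0,"hand":1}
  ]
}}

```text
t: 56.62
ee_pos: [0.5814, 0.2164, 0.0933]
tcp_rot: [3.139, 0.016, 2.483]
contact_force: [8.1, -12.8, 6.6]
finger_gap: 0.0182
grip_force: 25.0
```

Run:
```python
from pl import *
arc()
```

```text
R 223.6 shuttle ang(pos) 52.0 yd 52.3 z 0.0933 F tan -14.3 rad -5.1 Fz 6.6 gap 0.0182 grip 25.0 t 56.6 M [-2.66 -1.52  0.03]
```

Request:
{"name": "servo_tool", "arguments": {
  "rows": [
    {"dx":-0.0015,"dy":-0.001,"dz":-0.002,"wx":0,"wy":0,"wz":0,"hand":1},
    {"dx":-0.001,"dy":-0.001,"dz":-0.002,"wx":0,"wy":0,"wz":0,"hand":1},
    {"dx":0,"dy":0,"dz":0,"wx":0,"wy":0,"wz":0,"hand":1},
    {"dx":0,"dy":0,"dz":0,"wx":0,"wy":0,"wz":0,"hand":0.75},
    {"dx":0,"dy":0,"dz":0,"wx":0,"wy":0,"wz":0,"hand":0.65},
    {"dx":0,"dy":0,"dz":0,"wx":0,"wy":0,"wz":0,"hand":0.5},
    {"dx":0,"dy":0,"dz":0,"wx":0,"wy":0,"wz":0,"hand":0.4},
    {"dx":0,"dy":0,"dz":0,"wx":0,"wy":0,"wz":0,"hand":0.4},
    {"dx":0,"dy":0,"dz":-0.01,"wx":0,"wy":0,"wz":0,"hand":0.3},
    {"dx":0,"dy":0,"dz":-0.03,"wx":0,"wy":0,"wz":0,"hand":0.3},
    {"dx":0,"dy":0,"dz":-0.035,"wx":0,"wy":0,"wz":0,"hand":0.3},
    {"dx":0,"dy":0,"dz":-0.035,"wx":0,"wy":0,"wz":0,"hand":0.3}
  ]
}}

```text
t: 57.62
ee_pos: [0.5741, 0.2186, 0.2043]
tcp_rot: [-3.14, -0.001, 2.484]
contact_force: [0.6, -0.8, -0.0]
finger_gap: 0.0655
grip_force: 0.0
```

Request:
{"name": "servo_tool", "arguments": {
  "rows": [
    {"dx":0,"dy":0,"dz":-0.035,"wx":0,"wy":0,"wz":0,"hand":0.3},
    {"dx":-0.03,"dy":0,"dz":-0.01,"wx":0,"wy":0,"wz":0,"hand":0.3},
    {"dx":-0.03,"dy":0,"dz":0,"wx":0,"wy":0,"wz":0,"hand":0.3},
    {"dx":-0.03,"dy":0,"dz":0,"wx":0,"wy":0,"wz":0,"hand":0.3},
    {"dx":-0.03,"dy":-0.02,"dz":0,"wx":0,"wy":0,"wz":0,"hand":0.3},
    {"dx":-0.03,"dy":-0.02,"dz":0,"wx":0,"wy":0,"wz":0,"hand":0.3},
    {"dx":-0.03,"dy":-0.02,"dz":0,"wx":0,"wy":0,"wz":0,"hand":0.3},
    {"dx":-0.02,"dy":-0.02,"dz":0,"wx":0,"wy":0,"wz":0,"hand":0.3},
    {"dx":0,"dy":0,"dz":0,"wx":0,"wy":0,"wz":0,"hand":0.3},
    {"dx":0,"dy":0,"dz":0,"wx":0,"wy":0,"wz":0,"hand":0.3}
  ]
}}

```text
t: 58.45
ee_pos: [0.6845, 0.0315, 0.2487]
tcp_rot: [3.141, -0.0, 2.481]
contact_force: [-0.1, -0.4, -0.0]
finger_gap: 0.0658
grip_force: 0.0
```

Run:
```python
from pl import *
arc(); j=lamp(); i,d,c=grab("side"); c2=eyes.get_calibration("top"); u,v=map(int,proj(c,[.49,.285,.05])); x,y=map(int,proj(c2,[.49,.285,.05]))
f=lambda a,u,v:cv2.resize(a[v-35:v+35,u-27:u+27],None,fx=7,fy=7,interpolation=cv2.INTER_CUBIC)
save("s10.png",np.hstack([f(i,u,v),f(j,x,y)]))
```

```text
R 314.7 shuttle ang(pos) 9.8 yd 52.1 z 0.2487 F tan -0.1 rad -0.3 Fz -0.0 gap 0.0658 grip 0.0 t 58.5 M [-0.01 -0.02  0.03]
plate 54 [0.506  0.2715] ang 51.21 R 0.199
```

View pics/s10.png

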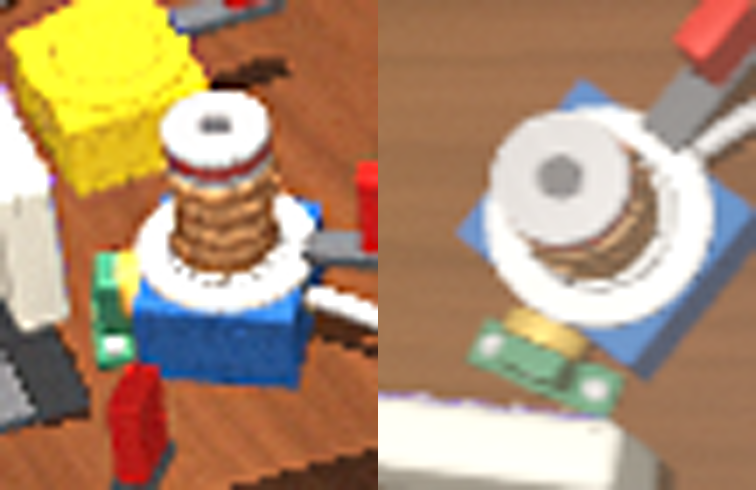

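The shuttle came back to the same place after a 24 N press with a yaw wiggle. The block and collar touch (side crop 135,310), and the stack is flat and centred with the gripper well clear.

```bash
python3 -c "
from h import *
print(r.close_job())"
```

```text
the job is handed in; nothing more can be done
None
```

The job is handed in, with no verdict returned: all four lifts are stacked under the weight and looked flat and centred in the last picture. The shuttle is pressed against the lamp stop and let go, though camera readings put its stop-to-stop travel about 5 mm short of nominal. I took it as home because 24 N and a yaw wiggle moved it no further and the pictures show no gap.

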